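Clip a circuit board into the bench holder

TASK

Draw the sprung curved arm of the board holder back until its catch holds it, then lay the board with the square finned heatsink flat on the holder, gently snug against both the fixed edge and the end stop, and let go of it there. Then press the catch's round pad so that the arm swings in and clamps the board in that place. Leave everything else on the bench where it is.

Things in the scene. Friction and masses are not known exactly. Their poses are not given: they have to be found in the camera images.
- holder: Fixed aluminium board holder: plate 14 mm thick whose flat top is the stage. Origin at table level; +z up; the plate spans x -123..67, y -120..104 mm of this frame. A board in place is flat on the stage, its 100 mm side on the fixed edge (board centre at x = 10) and its 60 mm end on the end stop (centre y = stop face - 50, so -12..+12).
- fixed_edge (a point): Point of the fixed edge's face, at stage level (holder x = 40, y = 0). The edge is a steel bar along the holder's y, from y = -80 to 90 mm, 7 mm high above the stage; its face looks to holder -x.
- stop_zone (a point): A mark fixed on the stage (holder x = 10, y = 50), NOT the stop itself. The end stop is a steel block 30 (x) by 26 (y) mm, 7 high, with a screw head 12 across and 8 high on it, clamped with its face (looking to -y, square to the fixed edge) anywhere from 12 mm short of to 12 mm beyond this mark along y. It is not measured: find it by feel. It does not give.
- pivot (a point): The curved arm's pivot at stage level (holder x = -15, y = -92 mm), boss 18 across, 16 high. The arm lies on the -x side of the board's place, 4 to 12 mm above the stage, bulging to -x. Held by the catch it keeps to x < -35 at y > -75, so a board fits between it and the fixed edge with 15 mm to spare.
- clip_arm (a joint): Angle (rad) of the sprung arm: 0 at rest, nose 13 mm inside the board's place; grows as it is drawn back (post to holder -x, anticlockwise from above); 0.14 with the nose on a board in place. Towards 0.42 its post rides over the catch's ramp (up to 15 N at the post); drawn to 0.44-0.48 and let go, it stays caught at 0.41. Hard stop 0.52. Spring 2 N at the post at rest, 4 N when caught.
- clip_post (a point): Top of the round upright steel post at the arm's free end, by which the arm is drawn: 12 mm across, rounded top 48 mm above the stage, free to grasp along its upper 34 mm. It moves with the arm on a circle of 132.7 mm about the pivot: holder x = -32, y = 40 mm at rest; x = -84, y = 21 when caught.
- catch_pad (a point): Centre of the top of the catch's round black press pad, 22 mm across, 26 mm above the stage, at holder x = -104, y = 63. Pressed straight down it lowers the catch: travel 13 mm to its stop, the arm comes free at 9 to 12 mm; spring 2.4 N rising to 5 N, plus a little rubbing.
- board: The board to be clipped in: 60 (x) x 100 (y) x 6 mm thick, with a square finned aluminium heatsink 30 x 30 mm, 32 high, standing on its middle (top 38 above the underside). 0.1 to 0.25 kg. Origin at the centre of the underside, z up. Either long side may go to the fixed edge. Delicate: push it on the fixed edge or the end stop with no more than 25 N, on the stage with no more than 80 N.
- spare: Bystander, a similar board with a low round fan: 70 x 110 x 6 mm, fan 48 across and 14 high. Origin at the centre of its underside. It and the heatsink board may lie in each other's place. Leave it.
- ssd: Bystander: flat black drive 70 x 100 x 7 mm, origin at the centre of its underside.
- hard_disk: Bystander: metal disk drive 147 x 102 x 26 mm, origin at the centre of its underside.
- grease_jar: Bystander: jar 56 mm across, 70 high, origin at the centre of its underside.
- screwdriver: Bystander: screwdriver 180 mm long lying flat, origin under its middle.
- screw_tray: Bystander: divided tray 100 x 140 x 25 mm, origin at the centre of its underside.
- mouse: Bystander: computer mouse 110 x 60 x 30 mm, origin at the centre of its underside.
Not all that is in view belongs to the job. Leave any red or yellow look-alike of the board alone.

How it is judged:
On the way, in this order (a step that is already met when the one before it is completed fails the run):
1. the arm is drawn back and the catch holds it, let go of (value of joint clip_arm above 0.385 rad and contact force between the fingers and clip_arm_c0 below 0.1 N), for 0.2 s.
2. with the arm still held back, the board lies flat on the stage, let go of, within 2 mm of the fixed edge and of the end stop (x of board in the frame of holder between 0.008 and 0.012 m and (y of end_stop_c0 in the frame of board between 0.05 and 0.065 m or y of end_stop_c0 in the frame of board between -0.065 and -0.05 m) and angle between the y axis of board and the y axis of holder, either way round below 0.03 rad and z of board in the frame of holder between 0.012 and 0.016 m and linear speed of board below 0.01 m/s and contact force between the fingers and board below 0.1 N and value of joint clip_arm above 0.37 rad), for 0.2 s.
At the end, for the whole second after the job is handed in: The board lies flat on the stage (within 2 mm), within 2 mm of the fixed edge and of the end stop and parallel to the edge within 0.03 rad, let go of and at rest, with the arm's nose pressing on its near side with more than 1 N (arm at 0.09 to 0.20 rad and still) (x of board in the frame of holder between 0.008 and 0.012 m and (y of end_stop_c0 in the frame of board between 0.05 and 0.065 m or y of end_stop_c0 in the frame of board between -0.065 and -0.05 m) and angle between the y axis of board and the y axis of holder, either way round below 0.03 rad and z of board in the frame of holder between 0.012 and 0.016 m and linear speed of board below 0.01 m/s and contact force between the fingers and board below 0.1 N and value of joint clip_arm between 0.09 and 0.2 rad and contact force between clip_arm_c1 and board above 1 N and velocity of joint clip_arm below 0.05 rad/s); the robot touches nothing.
It fails at once if the board is pressed on the end stop or the fixed edge with more than 25 N, or on the stage with more than 80 N (contact force between any of end_stop_c0, holder_c1 and board above 25 N or contact force between holder_c0 and board above 80 N).
It fails at once if a bystander is moved by more than 20 mm (distance of any of spare, ssd, hard_disk, grease_jar, screwdriver, screw_tray, mouse from where it was at the start of the episode above 0.02 m).
It also fails if it takes over 72 s, if anything falls off the work surface, if the arm or the gripper's body presses on something with over 40 N, if the wrist force passes 120 N, or if a joint passes its speed limit or range.

ROBOT

A 6-joint arm with a two-finger parallel gripper is mounted at the origin on the work surface. World frame = base frame: x ahead of the robot, y to its left, z up, the work surface at z = 0. Lengths are in m, angles in rad, forces in N, time in s.
With the tool pointing down it reaches from about 0.25 to 0.725 m from the base axis. Payload 4 kg.
Tool frame: the origin (TCP) lies on the centre line of the jaws, within the pads' length; the fingertips stand tip_reach ahead of it and the grasp point (between the pads) lies 5 mm behind it (tip_reach is the distance from the TCP to the fingertips, in m); z points along the fingers, y is the direction in which the jaws open and shut (so a half turn about z gives the same grasp; the last joint's range is limited). The gripper opens to 85 mm and grips with 20 to 120 N. Pads are 22 mm wide; open, the fingers measure 114 mm over their backs; the gripper's body (76 mm by 85 mm) begins 54 mm behind the grasp point. The pads swing forward as they close: fully open they stand 13 mm farther back than shut.
Start: joints at [-1.109, 0.241, 0.005, 1.335, 0, 1.571], TCP at [0.223, -0.448, 0.213] pointing down, gripper open.
Joint ranges: [-2.72, 2.72], [-1.05, 1.87], [-1.09, 1.28], [-1.99, 2.15], [-1.42, 1.44], [-3.14, 3.14]. Speed limits (rad/s): [2.79, 2.79, 3.14, 3.14, 3.14, 3.14].

INTERFACE

Orientations are given as a unit quaternion [x, y, z, w].
In Python, from workcell import * gives the robot as it stands.
- The arm moves only by the tool arm_command, never from a script. Its arguments are lists of equal length, an entry for each row: "translation": the shift along the tool's x, y, z in cm, a list of three; "turn": the turn about the tool's z in rad; "hand": the closure, from 0 (fully open) to 1 (shut). In form: {"translation": [[x, y, z], ...], "turn": [turn, ...], "hand": [hand, ...]}. A call has 1 to 5 rows; each row is the pose to reach, as a shift and turn from the pose commanded when the call began, along the tool's axes at that moment; what a row does not reach only later rows make up. A row lasts 1/12 s, in which the tool goes at most 41.7 mm and 7.16 degrees, less where a joint would pass 70% of its speed; a pose out of reach is approached as far as the arm can. A call with a gripper value outside its range is refused whole. The fingers move at their own pace and stop on an object; the grip force is fixed at half the most. Time passes only in rows, so rows that repeat a pose let the fingers close. It gives the time, the measured TCP pose, the force and the opening at its end, in the units of the state.
- get_obs(): the state, without advancing time (a new reading comes with each control period).
- camera(name): name is "scene" or "top" or "wrist"; returns (picture, depth): 400x640x3 uint8, red, green, blue; 400x640 float32, m along the optical axis (not along the pixel's ray), 0 where there is no reading.
- camera_info(name): a dict with "mtx" (3x3 intrinsics, pixels), "dist_coeffs" ([k1, k2, p1, p2, k3] as OpenCV has them; the pictures are not rectified), "world_to_cam" (4x4, takes a point from world to camera coordinates). Camera axes: x right, y down, z forward; pixel columns grow to the right and rows downward; lengths in m; the calibration is good to about 2 mm. A picture is of the moment at which its call begins: read the wrist's pose just before it. camera_info takes no time and is no camera call; for the wrist camera it gives the pose at the moment of the call.
- job_done(): hands the job in, once; it reports no verdict.
Trained networks look in the newest picture that a camera, given by its name, has taken for a name from the list of things; names that differ only in an ending like _2 or _b are one class to them, and where a whole thing is asked for, a point or a joint stands for the part that bears it (a point fixed in the world has none). Each returns a list of dicts, best first, with "conf" (0 to 1); they miss things now and then, are a little off and sometimes report something else, mostly with a low value. They report only what shows in the picture. A call takes as long as a camera call. They do not tell look-alikes from the thing itself.
- search_frame(camera, name): "location" ([row, column] in pixels, amid what is visible of it).
- spot_point(camera, name): "location" ([row, column] in pixels: a listed point, or the origin of a listed thing).
The state is a dict: "clock": time; "joint_pos": joint angles; "joint_vel": joint speeds; "tau": joint torques, N m; "eef_pos": TCP position; "tool_rot": TCP orientation; "ft_force": force on the tool from outside, world axes, zero at the start; "ft_torque": the same for the moment, N m; "grip_width": finger opening in m.
Only numpy, scipy, OpenCV 4.12 (cv2) and the standard library are available. Lean on these libraries where they do the work, as an engineer would, in place of code of your own. Each camera call takes 0.05 s, during which the arm holds its last target. There are 200 camera calls.

## Working session

There is one attempt and no reset: what is moved stays moved. The work goes in short steps, Python scripts to look and compute and a tool call to move; the robot and the scene stay as the last step left them, time stands still between calls to the robot, and variables do not carry over. Pictures are saved under pics/ and viewed, about 8 in all and at most 12, crops included, and the job is handed in when it is done.

Besides the shell and the picture viewer there is one more tool, called in YAML: its name, and indented under it one key for each argument. arm_command: Moves the arm, as the interface text tells. Its arguments: {"type":"object","properties":{"translation":{"type":"array","items":{"type":"array","items":{"type":"number"}}},"turn":{"type":"array","items":{"type":"number"}},"hand":{"type":"array","items":{"type":"number"}}},"required":["translation","turn","hand"]}

```bash
mkdir -p pics; cat > h.py <<'E'
from workcell import *
import numpy as np, cv2
def px2w(cam,row,col,z=None,depth=None,info=None):
    i=info or camera_info(cam); K=np.array(i["mtx"]);D=np.array(i["dist_coeffs"]);T=np.linalg.inv(np.array(i["world_to_cam"]))
    u=cv2.undistortPoints(np.array([[[col,row]]],float),K,D)[0,0]; r=np.array([u[0],u[1],1.])
    if z is None:
        return T[:3,:3]@(r*depth)+T[:3,3]
    d=T[:3,:3]@r; return T[:3,3]+d*(z-T[2,3])/d[2]
def w2px(cam,P,info=None):
    i=info or camera_info(cam); T=np.array(i["world_to_cam"])
    p,_=cv2.projectPoints(np.array(P,float).reshape(-1,1,3),cv2.Rodrigues(T[:3,:3])[0],T[:3,3],np.array(i["mtx"]),np.array(i["dist_coeffs"]))
    return p[:,0,::-1]
E
python3 - <<'E'
from h import *
o=get_obs();print({k:np.round(v,4) for k,v in o.items()})
p,d=camera("top");cv2.imwrite("pics/top.png",p[:,:,::-1]);np.save("d_top.npy",d)
for n in ["fixed_edge","stop_zone","pivot","clip_post","catch_pad","board","spare","holder"]:
    for r in spot_point("top",n)[:3]:
        a,b=r["location"];dd=d[int(a),int(b)]
        print(n,np.round(r["location"],1),round(r["conf"],2),np.round(px2w("top",a,b,depth=dd),3))
E
```

```text
{'clock': np.float64(0.0), 'joint_pos': array([-1.109 ,  0.2414,  0.0037,  1.3352,  0.    ,  1.5708]), 'joint_vel': array([ 0.0013, -0.0002,  0.0027,  0.0005,  0.0002, -0.0005]), 'tau': array([-8.00000e-04, -3.72323e+01,  2.52406e+01,  1.72000e-02,
        2.00000e-04, -0.00000e+00]), 'eef_pos': array([ 0.2225, -0.447 ,  0.2124]), 'tool_rot': array([ 9.735e-01,  2.288e-01, -2.000e-04, -1.000e-03]), 'ft_force': array([-1.1688,  0.1582,  0.8911]), 'ft_torque': array([-0.0045, -0.0675,  0.0109]), 'grip_width': np.float64(0.0851)}
fixed_edge [186.6 301.5] 0.76 [0.645 0.088 0.016]
stop_zone [195.2 288.5] 0.75 [0.613 0.132 0.02 ]
stop_zone [226.6 287.9] 0.53 [0.499 0.13  0.045]
pivot [197.  328.4] 0.79 [ 0.607 -0.006  0.028]
clip_post [200.8 288.1] 0.47 [0.595 0.134 0.01 ]
catch_pad [152.3 276.9] 0.71 [0.77  0.178 0.017]
catch_pad [226.8 286. ] 0.42 [0.5   0.137 0.036]
board [236.3 387.8] 0.93 [ 0.471 -0.208  0.038]
board [260.8 347.2] 0.86 [ 0.387 -0.071  0.042]
spare [182.7 387. ] 0.92 [ 0.663 -0.211  0.017]
holder [197.4 298.5] 0.7 [0.608 0.098 0.011]
```

View pics/top.png

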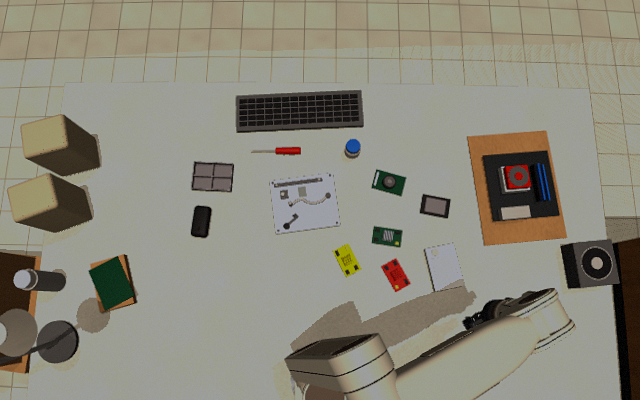

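Candidates for the board: green with grey finned heatsink at (236,388); green with fan at (183,388), which is the spare; yellow (260,347) and red (274,396) look-alikes. I choose (236,388) and check it in a close crop.

```bash
python3 - <<'E'
from h import *
p=cv2.imread("pics/top.png");c=cv2.resize(p[150:300,255:455],None,fx=4,fy=4,interpolation=cv2.INTER_CUBIC);cv2.imwrite("pics/crop1.png",c)
print(tip_reach if not callable(tip_reach) else tip_reach())
H=[(40,0,14),(10,50,14),(-15,-92,14),(-104,63,40)];px=[(186.6,301.5),(195.2,288.5),(197,328.4),(226.7,287)]
W=np.array([px2w("top",*q,z=h[2]/1000)[:2] for q,h in zip(px,H)]);A=np.array(H)[:,:2]/1000
def fit(A,W):
    a=A-A.mean(0);w=W-W.mean(0);th=np.arctan2((a[:,0]*w[:,1]-a[:,1]*w[:,0]).sum(),(a*w).sum());R=np.array([[np.cos(th),-np.sin(th)],[np.sin(th),np.cos(th)]]);t=W.mean(0)-R@A.mean(0);return th,R,t
th,R,t=fit(A,W);print(th,t,"\n",(A@R.T+t-W)*1000,W)
for n,h in dict(post=(-32,40),caught=(-84,21),drawn=(-90,18),pad=(-104,63)).items():print(n,R@np.array(h)/1000+t)
print("board",px2w("top",236.3,387.8,z=0.02))
i=camera_info("wrist");T=np.linalg.inv(i["world_to_cam"]);print(np.round(T,3),i["mtx"])
E
```

```text
0.014
0.13524368631049805 [0.6101834  0.08407953] 
 [[ 3.87081861  1.2781298 ]
 [-1.15937317  2.09294239]
 [-2.10784137 -2.78899073]
 [-0.60360407 -0.58208145]] [[ 0.64594732  0.08819468]
 [ 0.61450987  0.13287833]
 [ 0.60983273 -0.00631385]
 [ 0.49924227  0.13306383]]
post [0.57308233 0.11939966]
caught [0.52411897 0.0935619 ]
drawn [0.51857826 0.08978031]
pad [0.49863867 0.13248174]
board [ 0.47352042 -0.21053321  0.02      ]
[[ 0.445 -0.861 -0.244  0.285]
 [-0.895 -0.428 -0.122 -0.416]
 [ 0.     0.273 -0.962  0.373]
 [ 0.     0.     0.     1.   ]] [[284.07369566   0.         319.27691685]
 [  0.         284.07369566 199.96994797]
 [  0.           0.           1.        ]]
```

View pics/crop1.png

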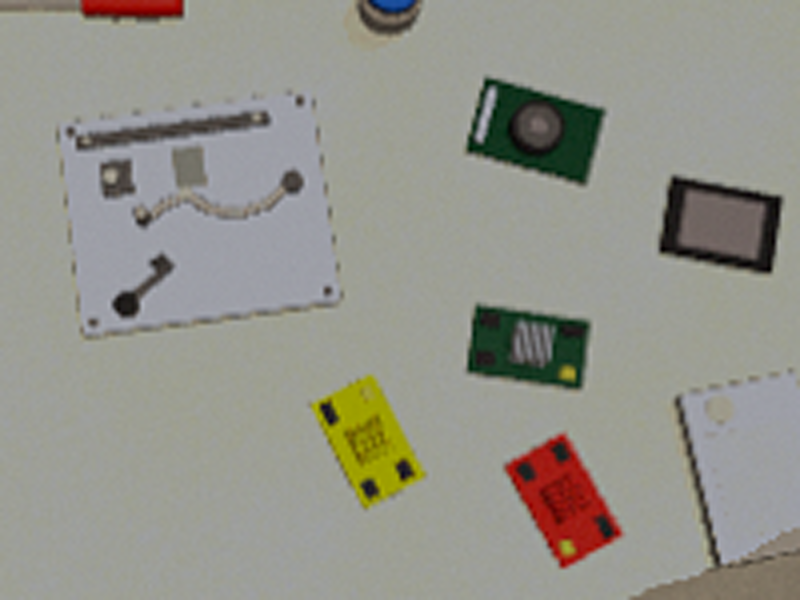

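The crop confirms it: the green board with the finned heatsink is at crop (530,343). The holder is on the left, with pad (125,303), post about (142,215), pivot (292,182) and end stop (117,178). Next I bring the wrist camera over the holder.

```bash
cat >> h.py <<'E'
from scipy.spatial.transform import Rotation as Ro
def yaw_y(q): v=Ro.from_quat(q).apply([0,1,0]); return np.arctan2(v[1],v[0])
def frame(a): # tool axes as columns, tool y at world yaw a, z down
    y=np.array([np.cos(a),np.sin(a),0]);z=np.array([0,0,-1.]);return np.c_[np.cross(y,z),y,z]
def plan(P,a,Pt,at,vmax=.04):
    P=np.array(P,float);Pt=np.array(Pt,float);n=int(np.ceil(max(np.linalg.norm(Pt-P)/vmax,abs(at-a)/.12,1)));k=0
    while k<n:
        m=min(5,n-k);F=frame(a);s=(Pt-P)/(n-k);da=(at-a)/(n-k)
        L=[np.round(F.T@(s*j)*100,2).tolist() for j in range(1,m+1)]
        print('"translation":',L,'"turn":',[round(-da*j,3) for j in range(1,m+1)])
        P=P+F@np.array(L[-1])/100;a=a-round(-da*m,3);k+=m
    print("end",P,a)
E
python3 - <<'E'
from h import *
o=get_obs();plan([.223,-.448,.213],yaw_y(o["tool_rot"]),[.56,.05,.17],.135)
E
```

```text
"translation": [[3.27, -1.85, 0.27], [6.54, -3.7, 0.54], [9.82, -5.54, 0.81], [13.09, -7.39, 1.07], [16.36, -9.24, 1.34]] "turn": [np.float64(-0.078), np.float64(-0.156), np.float64(-0.233), np.float64(-0.311), np.float64(-0.389)]
"translation": [[3.73, -0.47, 0.27], [7.46, -0.94, 0.54], [11.19, -1.41, 0.81], [14.92, -1.88, 1.08], [18.64, -2.35, 1.35]] "turn": [np.float64(-0.078), np.float64(-0.155), np.float64(-0.233), np.float64(-0.311), np.float64(-0.389)]
"translation": [[3.63, 0.98, 0.27], [7.26, 1.96, 0.54], [10.89, 2.94, 0.8], [14.52, 3.92, 1.07], [18.14, 4.91, 1.34]] "turn": [np.float64(-0.078), np.float64(-0.155), np.float64(-0.233), np.float64(-0.311), np.float64(-0.388)]
"translation": [[2.99, 2.28, 0.27]] "turn": [np.float64(-0.078)]
end [0.56001799 0.04996974 0.17      ] 0.13493016682714992
```

arm_command:
  translation:
    - [3.3, -1.8, 0.3]
    - [6.5, -3.7, 0.5]
    - [9.8, -5.5, 0.8]
    - [13.1, -7.4, 1.1]
    - [16.4, -9.2, 1.3]
  turn: [-0.078, -0.156, -0.233, -0.311, -0.389]
  hand: [0, 0, 0, 0, 0]

```text
clock: 0.87
eef_pos: [0.329, -0.2907, 0.2002]
tool_rot: [0.91, 0.414, 0.0, 0.0]
ft_force: [0.6, -0.5, 0.5]
grip_width: 0.0851
```

arm_command:
  translation:
    - [3.7, -0.5, 0.3]
    - [7.5, -0.9, 0.5]
    - [11.2, -1.4, 0.8]
    - [14.9, -1.9, 1.1]
    - [18.6, -2.4, 1.4]
  turn: [-0.078, -0.156, -0.233, -0.311, -0.389]
  hand: [0, 0, 0, 0, 0]

```text
clock: 1.28
eef_pos: [0.434, -0.1349, 0.1865]
tool_rot: [0.813, 0.583, 0.0, 0.0]
ft_force: [0.5, -0.3, -0.1]
grip_width: 0.0853
```

arm_command:
  translation:
    - [3.6, 1.0, 0.3]
    - [7.3, 2.0, 0.5]
    - [10.9, 2.9, 0.8]
    - [14.5, 3.9, 1.1]
    - [18.1, 4.9, 1.3]
  turn: [-0.078, -0.156, -0.233, -0.311, -0.389]
  hand: [0, 0, 0, 0, 0]

```text
clock: 1.7
eef_pos: [0.539, 0.0205, 0.1731]
tool_rot: [0.685, 0.729, -0.0, 0.0]
ft_force: [0.9, -0.6, -0.4]
grip_width: 0.085
```

arm_command:
  translation:
    - [3.0, 2.3, 0.3]
    - [3.0, 2.3, 0.3]
    - [3.0, 2.3, 0.3]
  turn: [-0.078, -0.078, -0.078]
  hand: [0.3, 0.5, 0.5]

```text
clock: 1.95
eef_pos: [0.56, 0.0518, 0.1693]
tool_rot: [0.656, 0.755, -0.001, -0.0]
ft_force: [-0.4, 0.2, -0.7]
grip_width: 0.0514
```

```bash
cat > look.py <<'E'
import sys
from h import *
o=get_obs();print(o["clock"],np.round(o["eef_pos"],4),round(yaw_y(o["tool_rot"]),4),np.round(o["ft_force"],1),o["grip_width"])
i=camera_info("wrist");p,d=camera("wrist");cv2.imwrite(f"pics/{sys.argv[1]}.png",p[:,:,::-1]);np.savez(f"{sys.argv[1]}.npz",d=d,T=i["world_to_cam"])
Z=dict(fixed_edge=.014,stop_zone=.014,pivot=.014,clip_post=.062,catch_pad=.04,board=.02)
for n in sys.argv[2:]:
    for r in spot_point("wrist",n)[:2]:
        a,b=r["location"];z=Z[n];print(n,np.round(r["location"],1),round(r["conf"],2),np.round(px2w("wrist",a,b,z=z,info=i),4),np.round(px2w("wrist",a,b,depth=d[int(a),int(b)],info=i),4))
E
python3 look.py w1 fixed_edge stop_zone pivot clip_post catch_pad
```

```text
1.95 [0.56   0.0518 0.1693] 0.1391 [-0.4  0.2 -0.7] 0.05143087077147805
fixed_edge [157.  410.1] 0.86 [0.656  0.0951 0.014 ] [0.6552 0.0953 0.0164]
stop_zone [109.4 384.6] 0.67 [0.618  0.1406 0.014 ] [0.6168 0.1403 0.0193]
pivot [234.5 358.3] 0.8 [ 0.6154 -0.0039  0.014 ] [0.6125 0.0015 0.0278]
clip_post [125.1 347.6] 0.93 [0.5771 0.1195 0.062 ] [0.5772 0.1195 0.0604]
catch_pad [ 96.  274.8] 0.93 [0.5055 0.1365 0.04  ] [0.5052 0.1365 0.0384]
```

View pics/w1.png

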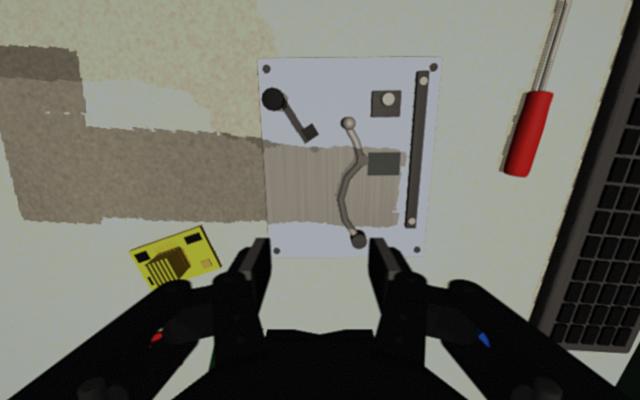

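The holder shows clearly: post at (row 125, col 348), pad (96,275), pivot (235,358), edge bar at col about 415, end stop (102,385). I fit the holder pose from these.

```bash
cat >> h.py <<'E'
def fit(A,W):
    a=A-A.mean(0);w=W-W.mean(0);th=np.arctan2((a[:,0]*w[:,1]-a[:,1]*w[:,0]).sum(),(a*w).sum());R=np.array([[np.cos(th),-np.sin(th)],[np.sin(th),np.cos(th)]]);return th,R,W.mean(0)-R@A.mean(0)
E
python3 - <<'E'
from h import *
A=np.array([(40,0),(10,50),(-15,-92),(-32,40),(-104,63)])/1000
W=np.array([(.656,.0951),(.618,.1406),(.6154,-.0039),(.5771,.1195),(.5055,.1365)])
th,R,t=fit(A,W);print(th,t,"\n",np.round((A@R.T+t-W)*1000,1))
# edge direction & plate corners, wrist image
z=np.load("w1.npz");i=dict(camera_info("wrist"));i["world_to_cam"]=z["T"]
f=lambda r,c,h:px2w("wrist",r,c,z=h,info=i)[:2]
C=np.array([f(58,258,.014),f(57,441,.014),f(258,428,.014),f(258,272,.014)])
Ch=np.array([(-123,104),(67,104),(67,-120),(-123,-120)])/1000
th2,R2,t2=fit(Ch,C);print("corners",th2,t2,"\n",np.round((Ch@R2.T+t2-C)*1000,1))
print("yaw tool",yaw_y(get_obs()["tool_rot"]))
for n,h in dict(post=(-32,40),p30=None,d46=None,pad=(-104,63),board=(10,0)).items():
    if n[0] in"d" : h=None
    if h is None:
        a=np.arctan2(132,-17)+(.3 if n[0]=="p" else .46);h=(-15+132.7*np.cos(a)+0,-92+132.7*np.sin(a)) 
    print(n,h,R@np.array(h)/1000+t)
E
```

```text
0.15238549006682367 [0.61621783 0.08856766] 
 [[-0.2 -0.5]
 [ 0.5 -1.1]
 [-0.  -0.7]
 [ 1.4  3.7]
 [-1.6 -1.4]]
corners 0.1584400626847145 [0.61818773 0.08689534] 
 [[-0.6 -1.6]
 [ 3.4  1.6]
 [-2.4  1.7]
 [-0.3 -1.8]]
yaw tool 0.13384218990388214
post (-32, 40) [0.5785168  0.12324665]
p30 (np.float64(-70.08740696370973), np.float64(28.725587983718768)) [0.54258217 0.10632136]
d46 (np.float64(-88.61757529500717), np.float64(18.40716737460457)) [0.52583304 0.0933097 ]
pad (-104, 63) [0.50385984 0.13505078]
board (10, 0) [0.62610195 0.09008563]
```

```bash
python3 - <<'E'
from h import *
plan([.56,.0505,.17],.135,[.578,.121,.09],.155)
plan([.578,.121,.09],.155,[.578,.121,.048],.155)
# arc
t=np.array([.578,.121]);th=.155;F=frame(th)
R=np.array([[np.cos(th),-np.sin(th)],[np.sin(th),np.cos(th)]])
r=np.array([-17,132])/1000
for a in [.06,.12,.18,.24,.3,.35,.39,.42,.44,.46]:
    c,s=np.cos(a),np.sin(a);d=R@(np.array([[c,-s],[s,c]])@r-r);print(a,np.round(F.T@np.r_[d,0]*100,2))
E
```

```text
"translation": [[2.25, 0.91, 2.67], [4.5, 1.82, 5.33], [6.74, 2.73, 8.0]] "turn": [-0.007, -0.013, -0.02]
end [0.57798022 0.12096107 0.09      ] 0.155
"translation": [[0.0, 0.0, 2.1], [0.0, 0.0, 4.2]] "turn": [-0.0, -0.0]
end [0.578 0.121 0.048] 0.155
0.06 [-0.13 -0.79  0.  ]
0.12 [-0.3  -1.57  0.  ]
0.18 [-0.52 -2.34  0.  ]
0.24 [-0.78 -3.09  0.  ]
0.3 [-1.09 -3.82  0.  ]
0.35 [-1.38 -4.42  0.  ]
0.39 [-1.64 -4.89  0.  ]
0.42 [-1.84 -5.23  0.  ]
0.44 [-1.98 -5.46  0.  ]
0.46 [-2.13 -5.68  0.  ]
```

arm_command:
  translation:
    - [2.2, 0.9, 2.7]
    - [4.5, 1.8, 5.3]
    - [6.8, 2.7, 8.0]
    - [6.8, 2.7, 8.0]
    - [6.8, 2.7, 8.0]
  turn: [-0.007, -0.013, -0.02, -0.02, -0.02]
  hand: [0.5, 0.5, 0.5, 0.5, 0.5]

```text
clock: 2.67
eef_pos: [0.5755, 0.1208, 0.0886]
tool_rot: [0.65, 0.76, -0.002, -0.001]
ft_force: [0.1, -0.2, 0.6]
grip_width: 0.0429
```

```bash
python3 look.py w2 clip_post catch_pad
```

```text
2.6667 [0.5755 0.1208 0.0886] 0.1566 [ 0.1 -0.2  0.6] 0.042920486315633256
clip_post [224.7 324.3] 0.77 [0.5797 0.1202 0.062 ] [0.5797 0.1198 0.0611]
clip_post [237.2 356.5] 0.61 [0.6037 0.1144 0.062 ] [0.6135 0.095  0.0142]
catch_pad [181.5 227.7] 0.6 [0.504  0.1347 0.04  ] [0.5042 0.1348 0.0405]
```

View pics/w2.png

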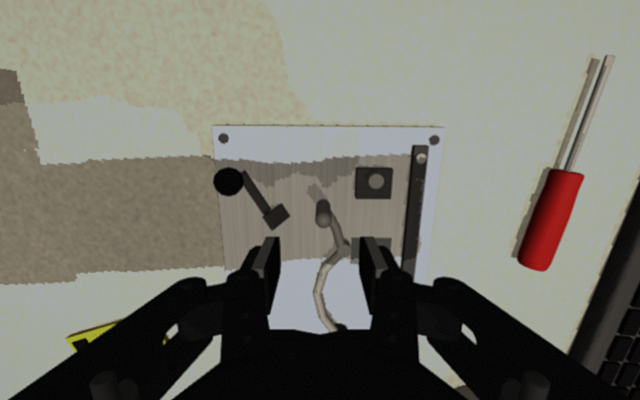

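The post top at (row 225, col 324) lies between the jaws, and its height of 0.061 is as expected. I descend and close.

arm_command:
  translation:
    - [0, 0.2, 2.1]
    - [0, 0.2, 4.2]
    - [0, 0.2, 4.2]
    - [0, 0.2, 4.2]
  turn: [0, 0, 0, 0]
  hand: [0.5, 0.5, 0.5, 0.5]

```text
clock: 3.15
eef_pos: [0.5787, 0.1202, 0.0489]
tool_rot: [0.65, 0.76, -0.0, -0.0]
ft_force: [0.3, 0.9, -0.0]
grip_width: 0.0428
```

arm_command:
  translation:
    - [0, 0, 0]
    - [0, 0, 0]
    - [0, 0, 0]
    - [0, 0, 0]
    - [0, 0, 0]
  turn: [0, 0, 0, 0, 0]
  hand: [0.7, 0.9, 1, 1, 1]

```text
clock: 3.57
eef_pos: [0.5796, 0.1215, 0.0491]
tool_rot: [0.65, 0.76, 0.001, 0.0]
ft_force: [1.1, 0.1, 0.4]
grip_width: -0.0001
```

arm_command:
  translation:
    - [0, 0, 0]
    - [0, 0, 0]
  turn: [0, 0]
  hand: [1, 1]

```text
clock: 3.73
eef_pos: [0.5791, 0.1215, 0.0484]
tool_rot: [0.65, 0.76, 0.0, 0.0]
ft_force: [0.1, -0.5, -0.0]
grip_width: 0.0001
```

The jaws closed to 0, so they missed the post. I look again from here.

```bash
python3 look.py w3 clip_post pivot catch_pad; python3 -c "
import cv2;p=cv2.imread('pics/w3.png');cv2.imwrite('pics/w3c.png',cv2.resize(p[120:330,180:440],None,fx=3,fy=2.8))
from h import *
z=np.load('w3.npz');i=dict(camera_info('wrist'));i['world_to_cam']=z['T']
o=get_obs();print(w2px('wrist',[o['eef_pos'],o['eef_pos']-[0,0,.014]],i))
d=z['d'];
for r in range(150,300,8): print(r,np.round(d[r,270:380:10],3))"
```

```text
3.7333 [0.5791 0.1215 0.0484] 0.1562 [ 0.1 -0.5 -0. ] 0.00012190667714923604
clip_post [251.8 316.6] 0.8 [0.5786 0.119  0.062 ] [0.5767 0.1326 0.0898]
catch_pad [196.  201.6] 0.62 [0.5044 0.1345 0.04  ] [0.5044 0.1346 0.0402]
[[238.31699353 318.09132247]
 [229.7267387  318.15946818]]
150 [0.192 0.193 0.193 0.193 0.192 0.194 0.194 0.193 0.194 0.193 0.192]
158 [0.195 0.195 0.194 0.194 0.194 0.195 0.195 0.194 0.195 0.196 0.195]
166 [0.197 0.194 0.197 0.197 0.196 0.197 0.196 0.196 0.197 0.197 0.196]
174 [0.198 0.197 0.197 0.197 0.198 0.198 0.198 0.196 0.198 0.199 0.197]
182 [0.199 0.198 0.199 0.2   0.198 0.201 0.199 0.2   0.2   0.192 0.192]
190 [0.2   0.2   0.201 0.201 0.201 0.201 0.201 0.202 0.202 0.194 0.194]
198 [0.202 0.203 0.202 0.202 0.202 0.203 0.203 0.202 0.202 0.195 0.196]
206 [0.203 0.204 0.203 0.203 0.205 0.205 0.203 0.204 0.204 0.196 0.197]
214 [0.206 0.206 0.205 0.207 0.205 0.198 0.206 0.206 0.205 0.205 0.207]
222 [0.207 0.208 0.207 0.208 0.189 0.183 0.207 0.207 0.207 0.208 0.208]
230 [0.205 0.21  0.209 0.208 0.174 0.169 0.21  0.209 0.21  0.209 0.209]
238 [0.205 0.21  0.211 0.212 0.144 0.146 0.145 0.21  0.212 0.211 0.21 ]
246 [0.213 0.213 0.213 0.145 0.136 0.136 0.136 0.144 0.211 0.212 0.212]
254 [0.213 0.214 0.214 0.137 0.127 0.127 0.127 0.136 0.216 0.215 0.215]
262 [0.216 0.217 0.129 0.129 0.12  0.12  0.121 0.128 0.217 0.216 0.217]
270 [0.218 0.218 0.112 0.11  0.113 0.    0.112 0.108 0.113 0.218 0.217]
278 [0.22  0.221 0.106 0.105 0.105 0.119 0.107 0.106 0.107 0.219 0.219]
286 [0.109 0.101 0.101 0.101 0.102 0.12  0.1   0.101 0.102 0.101 0.11 ]
294 [0.088 0.088 0.089 0.096 0.096 0.12  0.097 0.098 0.088 0.089 0.088]
```

View pics/w3c.png

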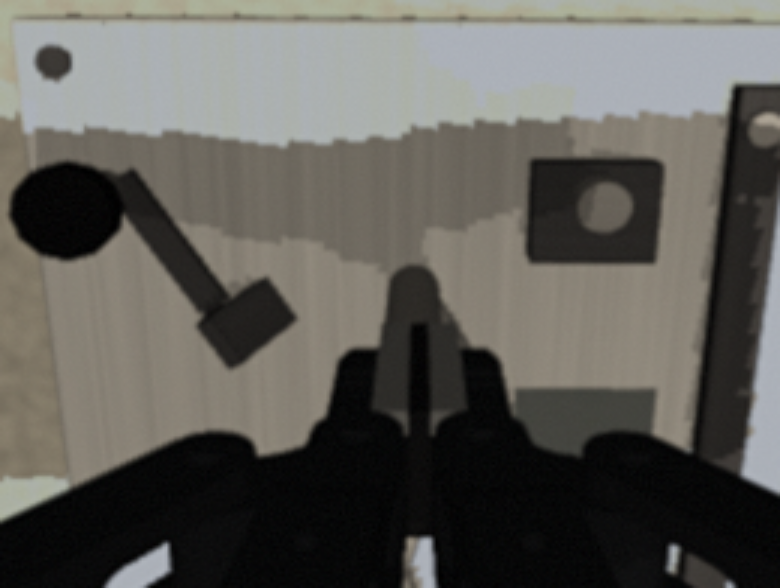

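```bash
python3 -c "
from h import *
for n in ['w2','w3']:
  z=np.load(n+'.npz');i=dict(camera_info('wrist'));i['world_to_cam']=z['T'];d=z['d']
  for r in (range(196,240,4) if n=='w2' else range(208,268,4)):
    for c in ((318,324,330) if n=='w2' else (312,318,324)):
      print(n,r,c,np.round(px2w('wrist',r,c,depth=d[r,c],info=i),4),end=' | ')
    print()
"
```

```text
w2 196 318 [0.5738 0.1268 0.0125] | w2 196 324 [0.5788 0.1278 0.0135] | w2 196 330 [0.584  0.1284 0.0126] | 
w2 200 318 [0.574  0.1258 0.0215] | w2 200 324 [0.5786 0.128  0.0266] | w2 200 330 [0.5845 0.1249 0.0128] | 
w2 204 318 [0.574  0.126  0.0336] | w2 204 324 [0.5784 0.1282 0.0385] | w2 204 330 [0.5851 0.1214 0.0129] | 
w2 208 318 [0.5741 0.1262 0.0448] | w2 208 324 [0.5784 0.1279 0.048 ] | w2 208 330 [0.5836 0.1254 0.0375] | 
w2 212 318 [0.5741 0.1264 0.055 ] | w2 212 324 [0.5784 0.1272 0.0554] | w2 212 330 [0.5832 0.1259 0.0492] | 
w2 216 318 [0.5744 0.1247 0.0588] | w2 216 324 [0.5785 0.1258 0.06  ] | w2 216 330 [0.5829 0.1257 0.0576] | 
w2 220 318 [0.5748 0.1226 0.061 ] | w2 220 324 [0.5789 0.1234 0.0615] | w2 220 330 [0.5834 0.1228 0.058 ] | 
w2 224 318 [0.5753 0.119  0.0593] | w2 224 324 [0.5794 0.1203 0.061 ] | w2 224 330 [0.587  0.1078 0.0254] | 
w2 228 318 [0.5782 0.0981 0.0138] | w2 228 324 [0.5835 0.0988 0.0134] | w2 228 330 [0.5888 0.0996 0.0133] | 
w2 232 318 [0.5788 0.0946 0.0143] | w2 232 324 [0.5841 0.0951 0.0134] | w2 232 330 [0.5894 0.0959 0.0134] | 
w2 236 318
[... 1032 characters left out ...]
 0.0783] | w3 240 324 [0.5802 0.1337 0.0777] | 
w3 244 312 [0.5744 0.1322 0.0812] | w3 244 318 [0.5773 0.1328 0.0815] | w3 244 324 [0.5801 0.1335 0.0821] | 
w3 248 312 [0.5745 0.1327 0.0867] | w3 248 318 [0.5773 0.1329 0.0863] | w3 248 324 [0.5801 0.1334 0.0863] | 
w3 252 312 [0.5746 0.1324 0.0903] | w3 252 318 [0.5773 0.1327 0.09  ] | w3 252 324 [0.58   0.1334 0.0904] | 
w3 256 312 [0.5747 0.1328 0.0949] | w3 256 318 [0.5773 0.1329 0.0942] | w3 256 324 [0.5799 0.1334 0.0945] | 
w3 260 312 [0.5748 0.1327 0.0985] | w3 260 318 [0.5773 0.1334 0.099 ] | w3 260 324 [0.5799 0.133  0.0975] | 
w3 264 312 [0.5749 0.1328 0.102 ] | w3 264 318 [0.5773 0.133  0.1017] | w3 264 324 [0.5798 0.1335 0.1019] |
```

Depth shows the post centred at (.578,.122), right under the jaws. The visible fingertips end at z≈0.071 while TCP z is 0.048, so the jaws closed above the post top (0.062). The fingers stand about 37 mm shorter than tip_reach implies. I open and go 3.5 cm lower, watching the force.

arm_command:
  translation:
    - [0, 0, 0]
    - [0, 0, 0]
    - [0, 0, 0]
    - [0, 0, 0]
    - [0, 0, 0]
  turn: [0, 0, 0, 0, 0]
  hand: [0.5, 0.5, 0.5, 0.5, 0.5]

```text
clock: 4.35
eef_pos: [0.5791, 0.1213, 0.0483]
tool_rot: [0.65, 0.76, 0.0, 0.0]
ft_force: [0.3, -0.7, 0.4]
grip_width: 0.0427
```

arm_command:
  translation:
    - [0, 0, 0.8]
    - [0, 0, 1.6]
    - [0, 0, 1.8]
  turn: [0, 0, 0]
  hand: [0.5, 0.5, 0.5]

```text
clock: 4.6
eef_pos: [0.5778, 0.1211, 0.0283]
tool_rot: [0.65, 0.76, -0.001, -0.001]
ft_force: [-0.1, 0.2, 0.2]
grip_width: 0.0425
```

```bash
python3 look.py w4 clip_post; python3 -c "
from h import *
z=np.load('w4.npz');i=dict(camera_info('wrist'));i['world_to_cam']=z['T'];d=z['d']
o=get_obs();print(w2px('wrist',[[.5575,.133,z] for z in (.034,.05,.07)],i))
F=frame(.155)
pts=[(r,c,px2w('wrist',r,c,depth=d[r,c],info=i)) for r in range(180,300,3) for c in range(230,410,3) if d[r,c]>.05]
loc=np.array([np.r_[r,c,(F.T@(P-np.array(o['eef_pos'])))*1000,P[2]*1000] for r,c,P in pts])
# finger points: within 15mm of tool x front, above z 30
m=(loc[:,2]<16)&(loc[:,5]>22)&(abs(loc[:,3])<50)
for side in(-1,1):
  s=loc[m&(loc[:,3]*side>8)];s=s[np.argsort(s[:,5])][:8];print(np.round(s,0))
"; python3 -c "
import cv2;p=cv2.imread('pics/w4.png');cv2.imwrite('pics/w4c.png',cv2.resize(p[150:340,200:440],None,fx=3,fy=3))"
```

```text
4.6 [0.5778 0.1211 0.0283] 0.156 [-0.1  0.2  0.2] 0.04250360690758026
clip_post [263.5 320.1] 0.97 [0.5786 0.1225 0.062 ] [0.5787 0.1219 0.0608]
clip_post [213.6 388.4] 0.68 [0.6062 0.1532 0.062 ] [0.6186 0.1412 0.0212]
[[218.42300045 286.67318792]
 [228.73934685 283.21933559]
 [245.08948213 277.74727105]]
[[243. 251.  -6. -43.   7.  22.]
 [243. 245.  -6. -47.   6.  23.]
 [243. 254.  -6. -41.   6.  23.]
 [246. 251.  -8. -43.   6.  23.]
 [243. 248.  -5. -45.   6.  23.]
 [246. 248.  -7. -44.   4.  25.]
 [246. 242.  -7. -48.   4.  25.]
 [252. 242. -11. -48.   4.  25.]]
[[258. 341. -16.  14.   6.  22.]
 [213. 395.  14.  47.   6.  22.]
 [276. 347. -29.  19.   6.  23.]
 [276. 335. -29.  11.   6.  23.]
 [291. 338. -40.  13.   6.  23.]
 [273. 335. -27.  11.   6.  23.]
 [285. 338. -36.  13.   6.  23.]
 [249. 335. -10.  10.   6.  23.]]
```

View pics/w4c.png

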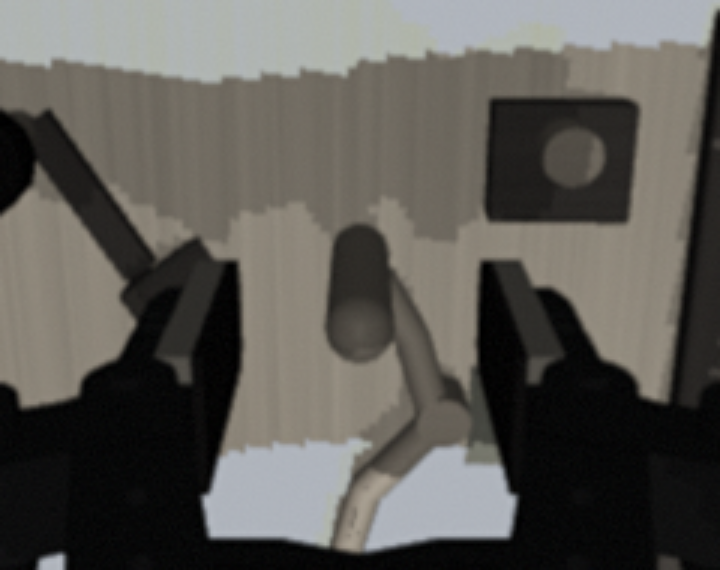

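The post stands between the jaws (full-frame row 265, col 320). I go 1.5 cm lower and close.

arm_command:
  translation:
    - [0, 0, 0.8]
    - [0, 0, 1.5]
    - [0, 0, 1.5]
  turn: [0, 0, 0]
  hand: [0.5, 0.5, 0.5]

```text
clock: 4.95
eef_pos: [0.5778, 0.1211, 0.0134]
tool_rot: [0.65, 0.76, -0.001, -0.001]
ft_force: [0.2, -0.8, -0.1]
grip_width: 0.0429
```

arm_command:
  translation:
    - [0, 0, 0]
    - [0, 0, 0]
    - [0, 0, 0]
    - [0, 0, 0]
    - [0, 0, 0]
  turn: [0, 0, 0, 0, 0]
  hand: [0.7, 0.9, 1, 1, 1]

```text
clock: 5.37
eef_pos: [0.5782, 0.1213, 0.0155]
tool_rot: [0.65, 0.76, -0.001, -0.001]
ft_force: [-4.6, 0.0, 2.9]
grip_width: 0.01
```

arm_command:
  translation:
    - [-0.1, -0.4, 0]
    - [-0.1, -0.8, 0]
    - [-0.2, -1.2, 0]
    - [-0.3, -1.6, 0]
    - [-0.3, -1.6, 0]
  turn: [0, 0, 0, 0, 0]
  hand: [1, 1, 1, 1, 1]

```text
clock: 5.78
eef_pos: [0.5633, 0.1172, 0.0155]
tool_rot: [0.65, 0.76, 0.001, -0.001]
ft_force: [-1.8, 4.4, 1.8]
grip_width: 0.0101
```

```bash
python3 look.py w5 clip_post;python3 -c "
import cv2;p=cv2.imread('pics/w5.png');cv2.imwrite('pics/w5c.png',cv2.resize(p[150:340,200:440],None,fx=3,fy=3))"
```

```text
5.7833 [0.5633 0.1172 0.0155] 0.1562 [-1.8  4.4  1.8] 0.010064077017598904
clip_post [279.2 316.3] 0.97 [0.5625 0.1173 0.062 ] [0.5625 0.1171 0.0618]
```

View pics/w5c.png

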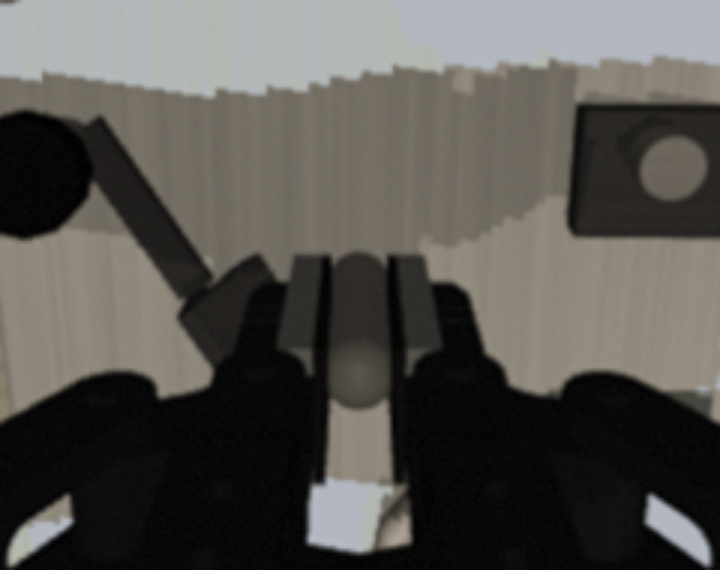

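The post is firmly gripped (column about 360 in the crop). I continue along the arc.

arm_command:
  translation:
    - [-0.3, -0.8, 0]
    - [-0.6, -1.5, 0]
    - [-0.9, -2.2, 0]
    - [-1.2, -2.8, 0]
    - [-1.4, -3.3, 0]
  turn: [0, 0, 0, 0, 0]
  hand: [1, 1, 1, 1, 1]

```text
clock: 6.3
eef_pos: [0.5363, 0.1007, 0.016]
tool_rot: [0.649, 0.761, 0.005, -0.0]
ft_force: [0.7, 7.0, -2.2]
grip_width: 0.0098
```

arm_command:
  translation:
    - [-0.2, -0.3, 0]
    - [-0.3, -0.6, 0]
    - [-0.5, -0.8, 0]
    - [-0.5, -0.8, 0]
    - [-0.5, -0.8, 0]
  turn: [0, 0, 0, 0, 0]
  hand: [1, 1, 1, 1, 1]

```text
clock: 6.72
eef_pos: [0.5272, 0.0935, 0.0159]
tool_rot: [0.649, 0.761, 0.003, -0.001]
ft_force: [1.0, 8.6, -1.7]
grip_width: 0.0097
```

```bash
cat > ang.py <<'E'
from h import *
import sys
o=get_obs();print(o["clock"],np.round(o["eef_pos"],4),np.round(o["ft_force"],1),round(o["grip_width"],4))
i=camera_info("wrist");camera("wrist")
for r in spot_point("wrist","clip_post")[:1]:
    P=px2w("wrist",*r["location"],z=.062,info=i)[:2];th=.155
    R=np.array([[np.cos(th),-np.sin(th)],[np.sin(th),np.cos(th)]])
    pv=np.array([.578,.1215])-R@np.array([-.017,.132]);q=R.T@(P-pv);print(r["conf"],P,"angle",np.arctan2(q[1],q[0])-np.arctan2(132,-17),"radius",np.hypot(*q))
E
python3 ang.py
```

```text
6.7167 [0.5272 0.0935 0.0159] [ 1.   8.6 -1.7] 0.0097
0.63 [0.528766   0.09347972] angle 0.4306565150485331 radius 0.1319886887451788
```

arm_command:
  translation:
    - [-0.2, -0.3, 0]
    - [-0.2, -0.3, 0]
    - [-0.2, -0.3, 0]
  turn: [0, 0, 0]
  hand: [1, 1, 1]

```text
clock: 7.07
eef_pos: [0.5247, 0.0912, 0.0159]
tool_rot: [0.649, 0.761, 0.003, -0.001]
ft_force: [1.3, 8.8, -1.5]
grip_width: 0.0096
```

```bash
python3 ang.py
```

```text
7.0667 [0.5247 0.0912 0.0159] [ 1.3  8.8 -1.5] 0.0096
0.81 [0.52555793 0.09172238] angle 0.45758202709268847 radius 0.13280863093066905
```

arm_command:
  translation:
    - [0, 0, 0]
    - [0, 0, 0]
    - [0, 0, 0]
    - [0, 0, 0]
    - [0, 0, 0]
  turn: [0, 0, 0, 0, 0]
  hand: [0.5, 0.5, 0.5, 0.5, 0.5]

```text
clock: 7.58
eef_pos: [0.5231, 0.0877, 0.0151]
tool_rot: [0.65, 0.76, -0.001, -0.0]
ft_force: [0.4, -0.3, -0.6]
grip_width: 0.0427
```

arm_command:
  translation:
    - [0, 0, -2]
    - [0, 0, -5]
    - [0, 0, -9]
    - [0, 0, -13]
    - [0, 0, -13]
  turn: [0, 0, 0, 0, 0]
  hand: [0.5, 0.5, 0.5, 0.3, 0.1]

```text
clock: 8.0
eef_pos: [0.5286, 0.0887, 0.1537]
tool_rot: [0.65, 0.76, 0.005, 0.005]
ft_force: [1.7, 0.3, 0.7]
grip_width: 0.0653
```

```bash
python3 ang.py; python3 look.py w6 clip_post fixed_edge stop_zone pivot catch_pad; python3 - <<'E'
from h import *
o=get_obs();a=yaw_y(o["tool_rot"])
plan(np.r_[o["eef_pos"][:2],.146],a,[.47,-.19,.15],-.10)
E
```

```text
8.0 [0.5286 0.0887 0.1537] [1.7 0.3 0.7] 0.0653
0.97 [0.5294951  0.09416511] angle 0.4230837844444948 radius 0.1320332558654644
8.1 [0.5252 0.0882 0.1476] 0.1556 [ 0.7 -0.7 -0.2] 0.07689696192119463
clip_post [192.4 327.1] 0.65 [0.532  0.0964 0.062 ] [0.5321 0.0962 0.0612]
clip_post [275.5 381.1] 0.34 [0.5977 0.0219 0.062 ] [0.6102 0.0016 0.0253]
fixed_edge [202.7 436.6] 0.79 [0.6546 0.0913 0.014 ] [0.6548 0.0912 0.0136]
stop_zone [149.7 416.2] 0.92 [0.6187 0.1431 0.014 ] [0.6166 0.1434 0.0198]
pivot [276.5 380.4] 0.86 [ 0.6135 -0.006   0.014 ] [0.6093 0.0009 0.0265]
catch_pad [141.9 302.6] 0.76 [0.5034 0.135  0.04  ] [0.5035 0.1352 0.042 ]
catch_pad [202.6 437.4] 0.64 [0.6429 0.0973 0.04  ] [0.6557 0.0914 0.0134]
"translation": [[-3.33, -1.19, -0.05], [-6.66, -2.37, -0.1], [-10.0, -3.56, -0.15], [-13.33, -4.75, -0.2], [-16.66, -5.93, -0.25]] "turn": [np.float64(0.032), np.float64(0.064), np.float64(0.096), np.float64(0.128), np.float64(0.16)]
"translation": [[-3.48, -0.64, -0.05], [-6.96, -1.28, -0.1], [-10.43, -1.92, -0.15]] "turn": [np.float64(0.032), np.float64(0.064), np.float64(0.096)]
end [ 0.47004738 -0.18995584  0.15      ] -0.10012613614568369
```

The arm is caught (angle ≈0.41–0.42 after release). Next is the board.

arm_command:
  translation:
    - [-3.3, -1.2, 0]
    - [-6.7, -2.4, 0]
    - [-10, -3.6, 0]
    - [-13.3, -4.8, 0]
    - [-16.7, -5.9, 0]
  turn: [0.032, 0.064, 0.096, 0.128, 0.16]
  hand: [0, 0, 0, 0, 0]

```text
clock: 8.82
eef_pos: [0.49, -0.087, 0.1443]
tool_rot: [0.709, 0.705, -0.001, -0.001]
ft_force: [1.3, -0.6, 0.1]
grip_width: 0.0856
```

arm_command:
  translation:
    - [-3.7, -0.4, 0]
    - [-7.4, -0.8, 0]
    - [-11.1, -1.2, 0]
    - [-14.8, -1.6, 0]
    - [-18.4, -1.9, 0]
  turn: [0.032, 0.064, 0.096, 0.096, 0.096]
  hand: [0, 0, 0, 0, 0]

```text
clock: 9.23
eef_pos: [0.4703, -0.2713, 0.1443]
tool_rot: [0.742, 0.671, -0.0, -0.001]
ft_force: [0.8, 0.4, -0.1]
grip_width: 0.0854
```

arm_command:
  translation:
    - [0, 0, 0]
    - [0, 0, 0]
  turn: [0, 0]
  hand: [0, 0]

```text
clock: 9.4
eef_pos: [0.4704, -0.2713, 0.144]
tool_rot: [0.743, 0.669, -0.0, -0.001]
ft_force: [-0.9, 0.6, -0.6]
grip_width: 0.0856
```

```bash
python3 look.py w7 board; python3 - <<'E'
from h import *
z=np.load("w7.npz");i=dict(camera_info("wrist"));i["world_to_cam"]=z["T"];d=z["d"]
P=np.array([px2w("wrist",r,c,depth=d[r,c],info=i) for r in range(40,330,2) for c in range(150,500,2) if d[r,c]>.1])
near=np.hypot(P[:,0]-.4735,P[:,1]+.2105)<.07
for lo,hi,n in((.0035,.011,"pcb"),(.03,.045,"sink")):
    q=P[near&(P[:,2]>lo)&(P[:,2]<hi)];r=cv2.minAreaRect((q[:,:2]*1000).astype(np.float32));print(n,len(q),r,np.median(q[:,2]))
E
```

```text
9.4 [ 0.4704 -0.2713  0.144 ] -0.104 [-0.9  0.6 -0.6] 0.08561815822821658
board [127.7 317.5] 0.76 [ 0.4755 -0.2093  0.02  ] [ 0.4757 -0.2088  0.0368]
pcb 1212 ((475.23876953125, -211.4725799560547), (99.32321166992188, 59.968589782714844), 81.74190521240234) 0.005672369250033837
sink 128 ((475.5944519042969, -211.44361877441406), (28.395339965820312, 29.099071502685547), 82.20218658447266) 0.037462615236942304
```

View pics/w7.png

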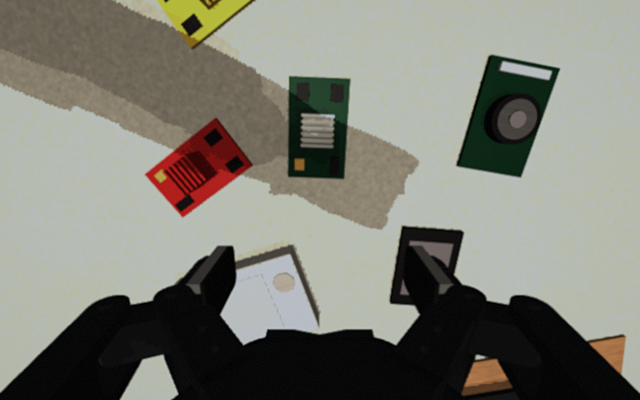

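The heatsink board is at image (128,318), the spare at (118,512), red at (167,198) and yellow at the top edge. The depth fit gives the board centre (0.4754,-0.2114), 99×60 mm, sink top 0.0375, yaw -0.14. These match the given sizes, so I grasp it.

```bash
python3 - <<'E'
from h import *
plan([.4704,-.2713,.144],-.104,[.4755,-.2114,.06],-.141)
plan([.4755,-.2114,.06],-.141,[.4755,-.2114,-.01],-.141)
E
```

```text
"translation": [[2.0, -0.04, 2.8], [4.01, -0.08, 5.6], [6.01, -0.11, 8.4]] "turn": [0.012, 0.025, 0.037]
end [ 0.47554508 -0.21141053  0.06      ] -0.141
"translation": [[0.0, 0.0, 3.5], [0.0, 0.0, 7.0]] "turn": [-0.0, -0.0]
end [ 0.4755 -0.2114 -0.01  ] -0.141
```

arm_command:
  translation:
    - [2.0, 0, 2.8]
    - [4.0, -0.1, 5.6]
    - [6.0, -0.1, 8.4]
    - [6.0, -0.1, 8.4]
    - [6.0, -0.1, 8.4]
  turn: [0.012, 0.025, 0.037, 0.037, 0.037]
  hand: [0.3, 0.3, 0.3, 0.3, 0.3]

```text
clock: 9.92
eef_pos: [0.4749, -0.2069, 0.0597]
tool_rot: [0.752, 0.659, -0.001, -0.002]
ft_force: [0.9, -0.3, 0.3]
grip_width: 0.0596
```

arm_command:
  translation:
    - [0, 0, 2.5]
    - [0, 0, 4]
    - [0, 0, 5.5]
    - [0, 0, 6.5]
    - [0, 0, 6.5]
  turn: [0, 0, 0, 0, 0]
  hand: [0.3, 0.3, 0.3, 0.3, 0.3]

```text
clock: 10.33
eef_pos: [0.4762, -0.2098, -0.0044]
tool_rot: [0.754, 0.657, -0.0, -0.001]
ft_force: [-0.9, 0.4, 0.2]
grip_width: 0.0596
```

```bash
python3 look.py w8 board;python3 -c "
import cv2;p=cv2.imread('pics/w8.png');cv2.imwrite('pics/w8c.png',cv2.resize(p[150:350,180:460],None,fx=2.5,fy=2.5))
from h import *
z=np.load('w8.npz');i=dict(camera_info('wrist'));i['world_to_cam']=z['T'];d=z['d'];o=get_obs();F=frame(-.141)
L=np.array([np.r_[r,c,(F.T@(px2w('wrist',r,c,depth=d[r,c],info=i)-o['eef_pos']))*1000] for r in range(150,350,2) for c in range(200,440,2) if d[r,c]>.05])
for s in(-1,1):
  m=(L[:,3]*s>20)&(L[:,3]*s<45)&(L[:,2]<14)&(L[:,2]>8)&(L[:,4]<5+0)
  q=L[m];q=q[np.argsort(-q[:,4])];print(np.round(q[:12],0))
"
```

```text
10.3333 [ 0.4762 -0.2098 -0.0044] -0.1366 [-0.9  0.4  0.2] 0.05955318252086015
board [243.  317.5] 0.86 [ 0.4768 -0.2016  0.02  ] [ 0.4776 -0.1963  0.0317]
board [311.8 123.8] 0.73 [ 0.3627 -0.2286  0.02  ] [ 0.4177 -0.1893  0.0805]
[[228. 264.   8. -34.  -1.]
 [226. 256.  10. -38.  -1.]
 [226. 258.  10. -37.  -1.]
 [226. 246.  10. -44.  -1.]
 [228. 260.   8. -36.  -1.]
 [226. 252.  10. -41.  -1.]
 [222. 246.  12. -44.  -1.]
 [224. 254.  11. -39.  -1.]
 [222. 260.  12. -36.  -2.]
 [224. 256.  11. -38.  -2.]
 [222. 262.  12. -34.  -2.]
 [222. 258.  12. -37.  -2.]]
[[228. 372.   8.  31.  -1.]
 [228. 392.   9.  42.  -1.]
 [220. 378.  14.  34.  -1.]
 [220. 396.  14.  44.  -1.]
 [222. 396.  12.  44.  -1.]
 [224. 386.  11.  39.  -1.]
 [226. 388.  10.  40.  -2.]
 [222. 372.  13.  30.  -2.]
 [224. 376.  11.  33.  -2.]
 [226. 378.  10.  34.  -2.]
 [228. 382.   9.  36.  -2.]
 [228. 378.   9.  34.  -2.]]
```

View pics/w8c.png

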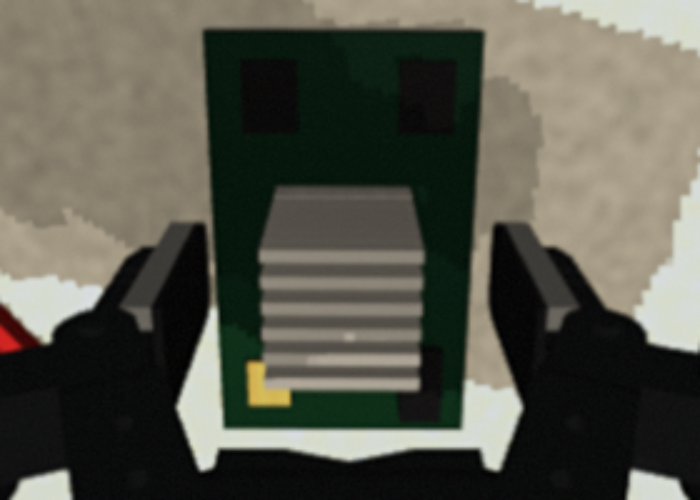

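The jaws straddle the heatsink evenly (crop centre col about 342). I lower 5 mm, close and lift.

arm_command:
  translation:
    - [-0.1, 0, 0.5]
    - [-0.1, 0, 0.5]
    - [-0.1, 0, 0.5]
    - [-0.1, 0, 0.5]
    - [-0.1, 0, 0.5]
  turn: [0, 0, 0, 0, 0]
  hand: [0.3, 0.6, 0.8, 1, 1]

```text
clock: 10.85
eef_pos: [0.4769, -0.2112, -0.008]
tool_rot: [0.754, 0.657, 0.0, 0.001]
ft_force: [0.4, -0.4, 1.9]
grip_width: 0.0289
```

arm_command:
  translation:
    - [0, 0, 0]
    - [0, 0, 0]
    - [0, 0, -1]
    - [0, 0, -2.5]
    - [0, 0, -4]
  turn: [0, 0, 0, 0, 0]
  hand: [1, 1, 1, 1, 1]

```text
clock: 11.27
eef_pos: [0.4752, -0.2103, 0.0312]
tool_rot: [0.754, 0.657, -0.001, -0.001]
ft_force: [0.4, -0.1, -1.5]
grip_width: 0.0287
```

arm_command:
  translation:
    - [0, 0, -4]
    - [0, 0, -8]
    - [0, 0, -8]
    - [0, 0, -8]
  turn: [0, 0, 0, 0]
  hand: [1, 1, 1, 1]

```text
clock: 11.6
eef_pos: [0.4783, -0.2118, 0.1143]
tool_rot: [0.754, 0.657, 0.001, 0.003]
ft_force: [0.4, -0.2, -3.3]
grip_width: 0.0291
```

```bash
python3 look.py w9 board; python3 - <<'E'
from h import *
z=np.load("w9.npz");i=dict(camera_info("wrist"));i["world_to_cam"]=z["T"];d=z["d"];o=get_obs();a=yaw_y(o["tool_rot"]);F=frame(a)
L=np.array([np.r_[(F.T@(px2w("wrist",r,c,depth=d[r,c],info=i)-o["eef_pos"]))*1000,r,c] for r in range(60,340,2) for c in range(180,460,2) if d[r,c]>.05])
# front board part: depth histogram of tool z in x 15..60
for x0 in range(12,66,6):
    m=(L[:,0]>=x0)&(L[:,0]<x0+6)&(abs(L[:,1])<40)&(L[:,2]<60);q=L[m]
    print(x0,len(q),np.round(np.median(q[:,2]),1) if len(q) else "",np.round([q[:,1].min(),q[:,1].max()],1) if len(q) else "")
m=(L[:,0]>20)&(L[:,2]<45)&(abs(L[:,1])<45);q=L[m]
print("front edge x",np.round(np.percentile(q[:,0],[95,99,100]),1),np.polyfit(q[:,0],q[:,2],1),np.polyfit(q[:,1],q[:,2],1))
print(cv2.minAreaRect(q[:,:2].astype(np.float32)))
E
```

```text
11.6 [ 0.4783 -0.2118  0.1143] -0.1369 [ 0.4 -0.2 -3.3] 0.029146961391229062
board [ 52.2 198.6] 0.91 [ 0.3991 -0.0771  0.02  ] [ 0.4051 -0.0816  0.0375]
board [246.  319.6] 0.87 [ 0.473  -0.2607  0.02  ] [ 0.4806 -0.1976  0.1551]
12 2084 -78.4 [-40.   39.9]
18 296 -17.0 [-25.8  33.2]
24 301 -17.3 [-26.5  33. ]
30 304 -17.8 [-26.2  33.6]
36 327 -17.6 [-25.9  33.4]
42 345 -17.0 [-26.5  33. ]
48 74 -16.3 [-26.6  32.8]
54 0  
60 0  
front edge x [48.  48.9 49.1] [ 1.12019995e-02 -1.78349560e+01] [-6.71661489e-03 -1.74167795e+01]
((34.590274810791016, 3.516063690185547), (60.138763427734375, 28.930814743041992), 89.79881286621094)
```

The board is held, parallel to the tool. I now measure the edge bar and the end stop from the earlier wrist depth pictures to set the approach.

```bash
python3 - <<'E'
from h import *
for n in("w1","w2","w6"):
    z=np.load(n+".npz");i=dict(camera_info("wrist"));i["world_to_cam"]=z["T"];d=z["d"]
    P=np.array([px2w("wrist",r,c,depth=d[r,c],info=i) for r in range(40,300,1) for c in range(250,520,1) if d[r,c]>.08])
    th=.155;R=np.array([[np.cos(th),-np.sin(th)],[np.sin(th),np.cos(th)]]);t=np.array([.6165,.0885])
    h=(P[:,:2]-t)@R*1000
    m=(P[:,2]>.0185)&(P[:,2]<.025)&(h[:,0]>33)&(h[:,0]<60)&(h[:,1]>-95)&(h[:,1]<100);q=h[m]
    b=[(y,np.percentile(q[(q[:,1]>y)&(q[:,1]<y+15)][:,0],4)) for y in range(-75,85,15) if ((q[:,1]>y)&(q[:,1]<y+15)).sum()>15]
    b=np.array(b);print(n,"edge face x",np.round(b[:,1],1),"slope",np.polyfit(b[:,0],b[:,1],1),"y range",q[:,1].min(),q[:,1].max())
    m=(P[:,2]>.0185)&(P[:,2]<.032)&(h[:,0]>-15)&(h[:,0]<32)&(h[:,1]>25)&(h[:,1]<100);q=h[m];print(" stop",len(q),cv2.minAreaRect(q.astype(np.float32)),np.percentile(q,[2,98],axis=0))
E
```

```text
w1 edge face x [39.1 39.1 39.5 39.3 39.4 39.5 39.6 39.7 39.8 39.  39.3] slope [1.90453215e-03 3.94060305e+01] y range -80.4226026217662 88.6229876906519
 stop 762 ((9.588805198669434, 57.23683166503906), (25.610647201538086, 30.127418518066406), 89.2677993774414) [[-5.00613053 44.4911697 ]
 [23.93175873 69.02887005]]
w2 edge face x [39.4 39.4 39.4 39.5 39.6 39.6 39.7 40. ] slope [5.28201190e-03 3.94341328e+01] y range -30.436359823619522 87.94926445797945
 stop 1131 ((9.55431842803955, 57.74939727783203), (26.301340103149414, 30.206396102905273), 89.41373443603516) [[-5.04221846 45.58176271]
 [23.61997441 70.24312483]]
w6 edge face x [39.2 39.3 39.4 39.2 39.6 39.5 38.9 38.7 38.7 39.  39. ] slope [-3.79853614e-03  3.91490535e+01] y range -80.29812318040732 87.90483582005439
 stop 800 ((9.545492172241211, 56.74131393432617), (31.006624221801758, 26.003894805908203), 0.11077994108200073) [[-5.16532786 43.95111756]
 [23.73135635 69.69503654]]
```

```bash
python3 - <<'E'
from h import *
o=get_obs();print(np.round(o["eef_pos"],4),yaw_y(o["tool_rot"]))
th=.155;R=np.array([[np.cos(th),-np.sin(th)],[np.sin(th),np.cos(th)]]);t=np.array([.6165,.0885])
g=R@np.array([.003,-.012])+t;print(g)
plan(np.r_[o["eef_pos"][:2],.111],yaw_y(o["tool_rot"]),[*g,.09],th,.035)
E
```

```text
[ 0.4755 -0.2105  0.1107] -0.13696237617287194
[0.6213166 0.077107 ]
"translation": [[3.05, 1.05, 0.21], [6.1, 2.1, 0.42], [9.14, 3.16, 0.63], [12.19, 4.21, 0.84], [15.24, 5.26, 1.05]] "turn": [np.float64(-0.029), np.float64(-0.058), np.float64(-0.088), np.float64(-0.117), np.float64(-0.146)]
"translation": [[2.86, 1.48, 0.21], [5.73, 2.97, 0.42], [8.59, 4.45, 0.63], [11.45, 5.94, 0.84], [14.31, 7.42, 1.05]] "turn": [np.float64(-0.029), np.float64(-0.058), np.float64(-0.088), np.float64(-0.117), np.float64(-0.146)]
end [0.6212833  0.07706101 0.09      ] 0.15503762382712805
```

arm_command:
  translation:
    - [3.0, 1.0, 0]
    - [6.1, 2.1, 0.2]
    - [9.1, 3.2, 0.5]
    - [12.2, 4.2, 0.8]
    - [15.2, 5.3, 1.0]
  turn: [-0.029, -0.058, -0.088, -0.117, -0.146]
  hand: [1, 1, 1, 1, 1]

```text
clock: 12.12
eef_pos: [0.5478, -0.066, 0.0985]
tool_rot: [0.704, 0.711, -0.002, -0.002]
ft_force: [-0.3, 0.1, -0.5]
grip_width: 0.0291
```

arm_command:
  translation:
    - [2.9, 1.5, 0.2]
    - [5.7, 3.0, 0.4]
    - [8.6, 4.4, 0.6]
    - [11.4, 5.9, 0.8]
    - [14.3, 7.4, 1.0]
  turn: [-0.029, -0.058, -0.088, -0.117, -0.146]
  hand: [1, 1, 1, 1, 1]

```text
clock: 12.53
eef_pos: [0.6207, 0.0772, 0.0883]
tool_rot: [0.65, 0.76, -0.002, -0.002]
ft_force: [0.2, -0.0, -1.2]
grip_width: 0.0294
```

arm_command:
  translation:
    - [0, 0, 0]
    - [0, 0, 0]
    - [0, 0, 0]
  turn: [0, 0, 0]
  hand: [1, 1, 1]

```text
clock: 12.78
eef_pos: [0.6204, 0.0759, 0.0889]
tool_rot: [0.65, 0.76, -0.002, -0.002]
ft_force: [-0.1, -0.1, -1.3]
grip_width: 0.0293
```

```bash
cat > bl.py <<'E'
import sys
from h import *
n=sys.argv[1];o=get_obs();i=camera_info("wrist");p,d=camera("wrist");cv2.imwrite(f"pics/{n}.png",p[:,:,::-1])
a=yaw_y(o["tool_rot"]);F=frame(a);e=np.array(o["eef_pos"]);print(o["clock"],np.round(e,4),round(a,4),np.round(o["ft_force"],1),round(o["grip_width"],4))
P=np.array([px2w("wrist",r,c,depth=d[r,c],info=i) for r in range(60,340,2) for c in range(180,460,2) if d[r,c]>.05])
L=(P-e)@F*1000
m=(L[:,0]>20)&(L[:,0]<60)&(abs(L[:,1])<45)&(L[:,2]<-12)&(L[:,2]>-24);q=L[m]
print("tool-frame board front part",len(q),cv2.minAreaRect(q[:,:2].astype(np.float32)),"z",np.median(q[:,2]),"tilt",np.polyfit(q[:,0],q[:,2],1)[0],np.polyfit(q[:,1],q[:,2],1)[0],"xmax",np.percentile(q[:,0],99))
th=.155;R=frame(th);t=np.array([.6165,.0885])
Rr=np.array([[np.cos(th),-np.sin(th)],[np.sin(th),np.cos(th)]])
r=cv2.minAreaRect((((P[m][:,:2]-t)@Rr)*1000).astype(np.float32));print("holder frame",r,"TCP",(e[:2]-t)@Rr*1000)
E
python3 bl.py b1
```

```text
12.7833 [0.6204 0.0759 0.0889] 0.1554 [-0.1 -0.1 -1.3] 0.0293
tool-frame board front part 1539 ((34.92746353149414, 0.8233585357666016), (60.24159622192383, 29.787324905395508), 89.88397216796875) z -13.626818150125452 tilt 0.005472786097015362 0.004109253090758214 xmax 49.59814519057168
holder frame ((2.7397537231445312, 21.86460304260254), (60.241607666015625, 29.78732681274414), 0.13876615464687347) TCP [  1.93025259 -13.06317189]
```

In the holder frame the board is at (2.7,-13.3) mm, parallel, about 6.5 mm from the edge and 7.6 mm from the stop. I lower it.

arm_command:
  translation:
    - [0, 0, 3]
    - [0, 0, 5.5]
    - [0, 0, 7]
    - [0, 0, 7.6]
    - [0, 0, 7.6]
  turn: [0, 0, 0, 0, 0]
  hand: [1, 1, 1, 1, 1]

```text
clock: 13.25
eef_pos: [0.6201, 0.0745, 0.0132]
tool_rot: [0.651, 0.759, -0.002, -0.002]
ft_force: [-0.2, 0.0, -2.5]
grip_width: 0.0288
```

arm_command:
  translation:
    - [0, 0, 0.2]
    - [0, 0, 0.3]
    - [0, 0, 0.3]
  turn: [0, 0, 0]
  hand: [1, 1, 1]

```text
clock: 13.5
eef_pos: [0.6233, 0.0759, 0.0137]
tool_rot: [0.65, 0.76, 0.001, 0.001]
ft_force: [-0.2, -0.4, -1.5]
grip_width: 0.0291
```

arm_command:
  translation:
    - [0, 0, 0.1]
    - [0, 0, 0.2]
    - [0, 0, 0.2]
  turn: [0, 0, 0]
  hand: [1, 1, 1]

```text
clock: 13.75
eef_pos: [0.6225, 0.0762, 0.0106]
tool_rot: [0.65, 0.76, 0.0, 0.0]
ft_force: [-0.5, 0.6, -2.0]
grip_width: 0.029
```

arm_command:
  translation:
    - [0, 0, 0.1]
    - [0, 0, 0.2]
    - [0, 0, 0.2]
    - [0, 0, 0.2]
  turn: [0, 0, 0, 0]
  hand: [1, 1, 1, 1]

```text
clock: 14.08
eef_pos: [0.6222, 0.0761, 0.0082]
tool_rot: [0.65, 0.76, -0.0, -0.0]
ft_force: [-0.2, 0.4, -2.1]
grip_width: 0.0293
```

arm_command:
  translation:
    - [0, 0, 0.1]
    - [0, 0, 0.1]
    - [0, 0, 0.1]
  turn: [0, 0, 0]
  hand: [1, 1, 1]

```text
clock: 14.33
eef_pos: [0.6222, 0.0761, 0.0072]
tool_rot: [0.65, 0.76, -0.0, -0.0]
ft_force: [-0.3, -0.1, -1.7]
grip_width: 0.0292
```

```bash
python3 bl.py b2
```

```text
14.3333 [0.6222 0.0761 0.0072] 0.155 [-0.3 -0.1 -1.7] 0.0292
tool-frame board front part 1965 ((39.916664123535156, 7.7454986572265625), (74.31623840332031, 39.8436279296875), 89.91417694091797) z -13.51575403500007 tilt 0.00647281026926594 0.005799438791526856 xmax 59.76392607205787
holder frame ((11.49561882019043, 26.7502384185791), (74.31624603271484, 39.843631744384766), 0.0865335613489151) TCP [  3.75060623 -13.16651756]
```

The board hovers about 1 mm above the stage. I slide it to the fixed edge in small steps.

arm_command:
  translation:
    - [0, 0.1, 0]
    - [0, 0.2, 0]
    - [0, 0.3, 0]
    - [0, 0.35, 0]
    - [0, 0.35, 0]
  turn: [0, 0, 0, 0, 0]
  hand: [1, 1, 1, 1, 1]

```text
clock: 14.8
eef_pos: [0.626, 0.0766, 0.0073]
tool_rot: [0.65, 0.76, 0.0, 0.0]
ft_force: [-0.6, 0.3, -0.8]
grip_width: 0.0289
```

arm_command:
  translation:
    - [0, 0.05, 0]
    - [0, 0.05, 0]
    - [0, 0.05, 0]
  turn: [0, 0, 0]
  hand: [1, 1, 1]

```text
clock: 15.05
eef_pos: [0.6263, 0.0767, 0.0073]
tool_rot: [0.65, 0.76, -0.0, -0.0]
ft_force: [-1.3, 0.1, -1.2]
grip_width: 0.0293
```

arm_command:
  translation:
    - [0, 0.05, 0]
    - [0, 0.05, 0]
    - [0, 0.05, 0]
  turn: [0, 0, 0]
  hand: [1, 1, 1]

```text
clock: 15.3
eef_pos: [0.6264, 0.0767, 0.0072]
tool_rot: [0.65, 0.76, -0.0, -0.0]
ft_force: [-0.7, -0.7, -1.9]
grip_width: 0.0291
```

arm_command:
  translation:
    - [0, 0.05, 0]
    - [0, 0.05, 0]
    - [0, 0.05, 0]
  turn: [0, 0, 0]
  hand: [1, 1, 1]

```text
clock: 15.55
eef_pos: [0.6265, 0.0768, 0.0071]
tool_rot: [0.65, 0.76, -0.001, -0.001]
ft_force: [-3.8, -1.0, -0.8]
grip_width: 0.0295
```

arm_command:
  translation:
    - [0, 0.05, 0]
    - [0, 0.05, 0]
    - [0, 0.05, 0]
  turn: [0, 0, 0]
  hand: [1, 1, 1]

```text
clock: 15.8
eef_pos: [0.6265, 0.0768, 0.007]
tool_rot: [0.65, 0.76, -0.001, -0.001]
ft_force: [-5.1, -0.2, 2.7]
grip_width: 0.0293
```

The fixed edge is contacted at about 5 N. I ease off slightly, then slide toward the stop.

arm_command:
  translation:
    - [0.1, -0.05, 0]
    - [0.2, -0.05, 0]
    - [0.35, -0.05, 0]
    - [0.5, -0.05, 0]
    - [0.5, -0.05, 0]
  turn: [0, 0, 0, 0, 0]
  hand: [1, 1, 1, 1, 1]

```text
clock: 16.22
eef_pos: [0.6259, 0.0816, 0.0069]
tool_rot: [0.65, 0.76, -0.001, -0.0]
ft_force: [-4.3, -2.8, -2.5]
grip_width: 0.0292
```

arm_command:
  translation:
    - [0.05, 0, 0]
    - [0.1, 0, 0]
    - [0.1, 0, 0]
  turn: [0, 0, 0]
  hand: [1, 1, 1]

```text
clock: 16.47
eef_pos: [0.6257, 0.0825, 0.0069]
tool_rot: [0.65, 0.76, -0.001, -0.0]
ft_force: [-4.3, -2.4, -1.5]
grip_width: 0.0293
```

arm_command:
  translation:
    - [0.05, 0, 0]
    - [0.05, 0, 0]
    - [0.05, 0, 0]
  turn: [0, 0, 0]
  hand: [1, 1, 1]

```text
clock: 16.72
eef_pos: [0.6257, 0.0829, 0.0069]
tool_rot: [0.65, 0.76, -0.001, -0.0]
ft_force: [-4.0, -3.4, -1.7]
grip_width: 0.0289
```

arm_command:
  translation:
    - [0.05, 0, 0]
    - [0.05, 0, 0]
    - [0.05, 0, 0]
  turn: [0, 0, 0]
  hand: [1, 1, 1]

```text
clock: 16.97
eef_pos: [0.6256, 0.0834, 0.0069]
tool_rot: [0.65, 0.76, -0.001, -0.0]
ft_force: [-3.9, -3.0, -1.9]
grip_width: 0.0293
```

arm_command:
  translation:
    - [0.05, 0, 0]
    - [0.05, 0, 0]
    - [0.05, 0, 0]
  turn: [0, 0, 0]
  hand: [1, 1, 1]

```text
clock: 17.22
eef_pos: [0.6255, 0.0839, 0.007]
tool_rot: [0.65, 0.76, -0.001, -0.0]
ft_force: [-3.8, -2.5, -1.1]
grip_width: 0.0292
```

arm_command:
  translation:
    - [0.05, 0, 0]
    - [0.05, 0, 0]
    - [0.05, 0, 0]
  turn: [0, 0, 0]
  hand: [1, 1, 1]

```text
clock: 17.47
eef_pos: [0.6254, 0.0844, 0.0069]
tool_rot: [0.65, 0.76, -0.001, -0.0]
ft_force: [-4.3, -3.1, -1.4]
grip_width: 0.0288
```

arm_command:
  translation:
    - [0.05, 0, 0]
    - [0.05, 0, 0]
    - [0.05, 0, 0]
  turn: [0, 0, 0]
  hand: [1, 1, 1]

```text
clock: 17.72
eef_pos: [0.6254, 0.0848, 0.007]
tool_rot: [0.65, 0.76, -0.001, -0.0]
ft_force: [-4.7, -3.3, -2.2]
grip_width: 0.0292
```

arm_command:
  translation:
    - [0.05, 0, 0]
    - [0.05, 0, 0]
    - [0.05, 0, 0]
  turn: [0, 0, 0]
  hand: [1, 1, 1]

```text
clock: 17.97
eef_pos: [0.6254, 0.0848, 0.007]
tool_rot: [0.65, 0.76, -0.001, 0.0]
ft_force: [-4.1, -5.1, -1.9]
grip_width: 0.0289
```

arm_command:
  translation:
    - [0.05, 0, 0]
    - [0.05, 0, 0]
    - [0.05, 0, 0]
  turn: [0, 0, 0]
  hand: [1, 1, 1]

```text
clock: 18.22
eef_pos: [0.6254, 0.0849, 0.007]
tool_rot: [0.651, 0.759, -0.001, 0.0]
ft_force: [-3.8, -5.1, -1.4]
grip_width: 0.0291
```

```bash
python3 bl.py b3; python3 -c "
import cv2;p=cv2.imread('pics/b3.png');cv2.imwrite('pics/b3c.png',cv2.resize(p[130:330,180:460],None,fx=2.8,fy=2.8))"
```

```text
18.2167 [0.6254 0.0849 0.007 ] 0.1541 [-3.8 -5.1 -1.4] 0.0291
tool-frame board front part 2247 ((39.94621276855469, 6.834083557128906), (39.85783004760742, 72.58972930908203), 0.030231408774852753) z -13.521019852503223 tilt 0.004553774639019047 0.0035160843224623225 xmax 59.79702772445322
holder frame ((15.081489562988281, 34.992759704589844), (39.85783386230469, 72.58975219726562), 89.91932678222656) TCP [ 8.21224385 -4.94742006]
```

View pics/b3c.png

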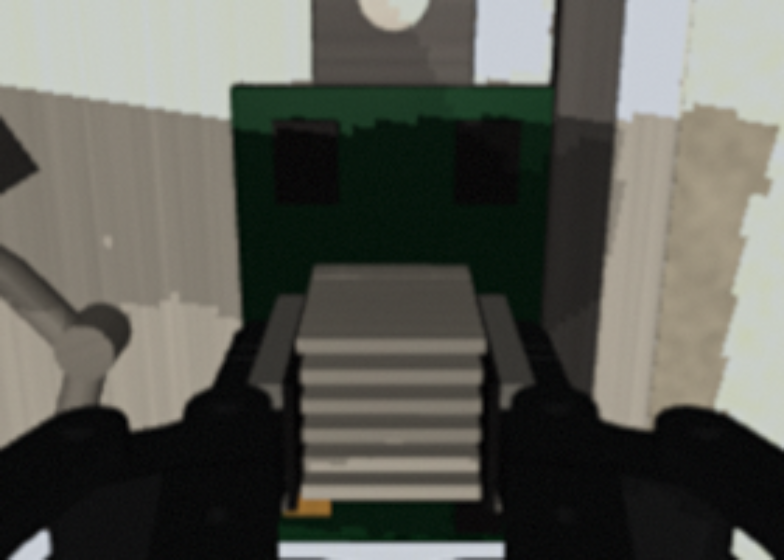

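The picture shows the board's front edge against the stop block and its right side along the bar, with light force on both. I lower it onto the stage.

arm_command:
  translation:
    - [0, 0, 0.05]
    - [0, 0, 0.1]
    - [0, 0, 0.1]
  turn: [0, 0, 0]
  hand: [1, 1, 1]

```text
clock: 18.52
eef_pos: [0.6254, 0.0849, 0.0067]
tool_rot: [0.651, 0.759, -0.001, 0.001]
ft_force: [-5.2, -5.2, 1.7]
grip_width: 0.0287
```

arm_command:
  translation:
    - [0, 0, 0.05]
    - [0, 0, 0.05]
    - [0, 0, 0.05]
  turn: [0, 0, 0]
  hand: [1, 1, 1]

```text
clock: 18.77
eef_pos: [0.6254, 0.0849, 0.0063]
tool_rot: [0.651, 0.759, -0.001, 0.001]
ft_force: [-6.6, -5.4, 2.2]
grip_width: 0.029
```

arm_command:
  translation:
    - [0, 0, 0.05]
    - [0, 0, 0.1]
    - [0, 0, 0.1]
  turn: [0, 0, 0]
  hand: [1, 1, 1]

```text
clock: 19.02
eef_pos: [0.6254, 0.0848, 0.0061]
tool_rot: [0.651, 0.759, -0.001, 0.001]
ft_force: [-6.6, -5.9, 6.8]
grip_width: 0.0291
```

Stage contact is about 8 N. I release.

arm_command:
  translation:
    - [0, 0, 0]
    - [0, 0, 0]
    - [0, 0, 0]
    - [0, 0, 0]
    - [0, 0, 0]
  turn: [0, 0, 0, 0, 0]
  hand: [0.5, 0.4, 0.4, 0.4, 0.4]

```text
clock: 19.43
eef_pos: [0.6266, 0.0868, 0.0051]
tool_rot: [0.65, 0.76, 0.001, 0.0]
ft_force: [0.7, 0.3, -0.6]
grip_width: 0.0513
```

arm_command:
  translation:
    - [0, 0, -1]
    - [0, 0, -3]
    - [0, 0, -6]
    - [0, 0, -9]
    - [0, 0, -9]
  turn: [0, 0, 0, 0, 0]
  hand: [0.4, 0.4, 0.4, 0.4, 0.4]

```text
clock: 19.85
eef_pos: [0.6306, 0.0871, 0.1029]
tool_rot: [0.65, 0.76, 0.005, 0.004]
ft_force: [1.0, -0.2, 1.1]
grip_width: 0.0515
```

```bash
cat > chk.py <<'E'
import sys
from h import *
n=sys.argv[1];o=get_obs();print(o["clock"],np.round(o["eef_pos"],4),yaw_y(o["tool_rot"]),np.round(o["ft_force"],1),round(o["grip_width"],4))
i=camera_info("wrist");p,d=camera("wrist");cv2.imwrite(f"pics/{n}.png",p[:,:,::-1])
rc=[(r,c) for r in range(20,390) for c in range(150,560) if d[r,c]>.08]
P=np.array([px2w("wrist",r,c,depth=d[r,c],info=i) for r,c in rc]);rgb=np.array([p[r,c] for r,c in rc]).astype(int)
th=.155;R=np.array([[np.cos(th),-np.sin(th)],[np.sin(th),np.cos(th)]]);t=np.array([.6165,.0885]);h=(P[:,:2]-t)@R*1000
m=(rgb[:,1]>rgb[:,0]+8)&(P[:,2]<.03)&(P[:,2]>.01)&(h[:,0]>-40)&(h[:,0]<50)&(abs(h[:,1])<70)
print("pcb",cv2.minAreaRect(h[m].astype(np.float32)),np.percentile(h[m],[1,99],axis=0),np.median(P[m,2]))
m=(P[:,2]>.018)&(P[:,2]<.0245)&(h[:,0]>-8)&(h[:,0]<26)&(h[:,1]>40)&(h[:,1]<90)&(abs(rgb[:,1]-rgb[:,0])<8);print("stop",np.percentile(h[m],[1,99],axis=0))
m=(P[:,2]>.018)&(P[:,2]<.0245)&(h[:,0]>35)&(h[:,0]<60)&(abs(h[:,1])<85)&(abs(rgb[:,1]-rgb[:,0])<8);print("edge",np.percentile(h[m],[2,98],axis=0))
for nm in("clip_post","catch_pad"):
    for r in spot_point("wrist",nm)[:1]:
        Q=px2w("wrist",*r["location"],z=.062 if nm=="clip_post" else .04,info=i);print(nm,round(r["conf"],2),np.round(Q,4),(Q[:2]-t)@R*1000)
E
python3 chk.py c1
```

```text
19.85 [0.6306 0.0871 0.1029] 0.15520549388227387 [ 1.  -0.2  1.1] 0.0515
pcb ((8.47243881225586, -7.561740875244141), (103.03206634521484, 60.63589096069336), 89.3639144897461) [[-20.03746067 -54.88032972]
 [ 38.20916821  43.59300167]] 0.01940166134481179
stop [[-5.00784903 44.44791847]
 [24.36087254 69.6262878 ]]
edge [[ 38.94252441 -75.77566013]
 [ 50.9411656   82.10939884]]
clip_post 0.96 [0.5312 0.0962 0.062 ] [-83.03743889  20.80781364]
catch_pad 0.75 [0.5045 0.1361 0.04  ] [-103.29452816   64.27227921]
```

The board sits with its right side within 1 mm of the edge and its front within 1 mm of the stop, and the post is still caught at (-83,21). Now I press the pad with the fingers shut.

```bash
python3 - <<'E'
from h import *
o=get_obs();print(o["eef_pos"])
plan(np.r_[o["eef_pos"][:2],.096],.155,[.504,.138,.05],.155,.035)
E
```

```text
[0.62624346 0.08637538 0.09578232]
"translation": [[1.4, -2.26, 0.92], [2.8, -4.51, 1.84], [4.19, -6.77, 2.76], [5.59, -9.02, 3.68], [6.99, -11.28, 4.6]] "turn": [-0.0, -0.0, -0.0, -0.0, -0.0]
end [0.50400459 0.13802332 0.05      ] 0.155
```

arm_command:
  translation:
    - [1.4, -2.3, 0]
    - [2.8, -4.5, 1]
    - [4.2, -6.8, 2]
    - [5.6, -9.0, 3]
    - [7.0, -11.3, 4.0]
  turn: [0, 0, 0, 0, 0]
  hand: [0.6, 0.8, 1, 1, 1]

```text
clock: 20.42
eef_pos: [0.5009, 0.1379, 0.053]
tool_rot: [0.65, 0.76, -0.001, -0.001]
ft_force: [-0.9, 0.3, -1.1]
grip_width: 0.0
```

arm_command:
  translation:
    - [0, 0, 0.5]
    - [0, 0, 1.0]
    - [0, 0, 1.5]
    - [0, 0, 2.0]
    - [0, 0, 2.0]
  turn: [0, 0, 0, 0, 0]
  hand: [1, 1, 1, 1, 1]

```text
clock: 20.83
eef_pos: [0.5038, 0.1374, 0.0337]
tool_rot: [0.651, 0.759, -0.0, -0.0]
ft_force: [-1.3, 0.3, 0.1]
grip_width: 0.0
```

```bash
python3 look.py p1 catch_pad clip_post;python3 -c "
import cv2;p=cv2.imread('pics/p1.png');cv2.imwrite('pics/p1c.png',cv2.resize(p[150:350,180:460],None,fx=2.5,fy=2.5))"
```

```text
20.8333 [0.5038 0.1374 0.0337] 0.154 [-1.3  0.3  0.1] 2.5013189367273133e-05
catch_pad [245.7 315.8] 0.79 [0.5026 0.1354 0.04  ] [0.5009 0.1488 0.0689]
```

View pics/p1c.png

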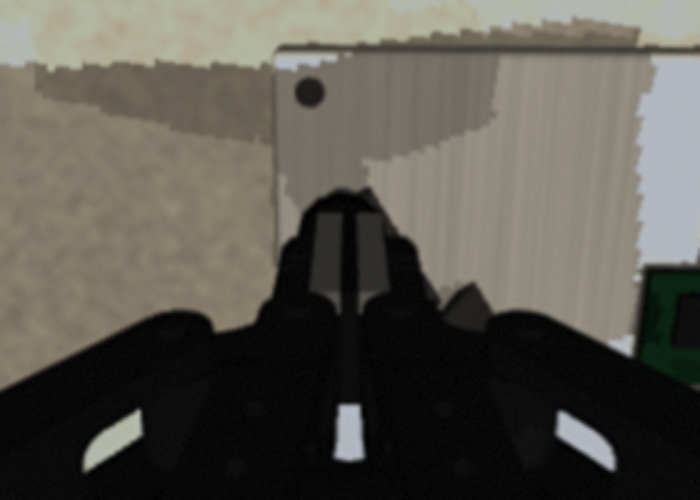

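The closed fingers stand right above the black pad (crop about 345,205). I press down in steps.

arm_command:
  translation:
    - [0, 0, 0.6]
    - [0, 0, 1.2]
    - [0, 0, 1.8]
    - [0, 0, 1.8]
  turn: [0, 0, 0, 0]
  hand: [1, 1, 1, 1]

```text
clock: 21.32
eef_pos: [0.5029, 0.1377, 0.0157]
tool_rot: [0.65, 0.76, -0.0, -0.0]
ft_force: [-0.6, -0.1, 0.8]
grip_width: 0.0
```

arm_command:
  translation:
    - [0, 0, 0.3]
    - [0, 0, 0.6]
    - [0, 0, 0.6]
  turn: [0, 0, 0]
  hand: [1, 1, 1]

```text
clock: 21.57
eef_pos: [0.5031, 0.138, 0.0105]
tool_rot: [0.65, 0.76, -0.0, -0.0]
ft_force: [-0.5, -0.7, 4.8]
grip_width: 0.0001
```

arm_command:
  translation:
    - [0, 0, 0.2]
    - [0, 0, 0.3]
    - [0, 0, 0.3]
  turn: [0, 0, 0]
  hand: [1, 1, 1]

```text
clock: 21.82
eef_pos: [0.5032, 0.1381, 0.0088]
tool_rot: [0.65, 0.76, 0.0, -0.0]
ft_force: [-3.4, -1.5, 9.5]
grip_width: 0.0002
```

arm_command:
  translation:
    - [0, 0, 0.2]
    - [0, 0, 0.3]
    - [0, 0, 0.3]
  turn: [0, 0, 0]
  hand: [1, 1, 1]

```text
clock: 22.07
eef_pos: [0.5033, 0.1386, 0.0081]
tool_rot: [0.65, 0.76, 0.001, 0.0]
ft_force: [-9.0, -0.4, 25.9]
grip_width: -0.0
```

```bash
python3 look.py p2 clip_post; python3 ang.py
```

```text
22.0667 [0.5033 0.1386 0.0081] 0.1555 [-9.  -0.4 25.9] -3.236673400254004e-05
22.1667 [0.5033 0.1386 0.0081] [-9.2 -0.9 25.7] -0.0003
```

The force rose to 26 N at a stop. I raise and check the arm.

arm_command:
  translation:
    - [0, 0, -1]
    - [0, 0, -3]
    - [-2, 0, -6]
    - [-4, 0, -9]
    - [-4, 0, -9]
  turn: [0, 0, 0, 0, 0]
  hand: [1, 1, 1, 1, 1]

```text
clock: 22.68
eef_pos: [0.5141, 0.0967, 0.1005]
tool_rot: [0.651, 0.759, 0.004, 0.004]
ft_force: [1.4, 1.0, 0.9]
grip_width: 0.0002
```

```bash
python3 chk.py c2; python3 look.py c3 clip_post catch_pad pivot
```

```text
22.6833 [0.5141 0.0967 0.1005] 0.15227497067626164 [1.4 1.  0.9] 0.0002
pcb ((8.942214965820312, -5.464679718017578), (100.22876739501953, 60.346954345703125), 89.79655456542969) [[-20.74480123 -54.69901567]
 [ 38.31679482  43.57638877]] 0.01952595830879525
stop [[-5.53272507 44.53061424]
 [23.66035357 69.48019963]]
edge [[ 38.46589707 -77.22010541]
 [ 50.48888611  83.30919692]]
catch_pad 0.69 [0.5059 0.1369 0.04  ] [-101.75956748   64.91732354]
22.8333 [0.5095 0.0983 0.0946] 0.1543 [-0.7  0.6 -1.2] 0.00024055413897727655
catch_pad [162.9 316.8] 0.59 [0.5025 0.1357 0.04  ] [0.5025 0.1357 0.0403]
pivot [314.1 406.7] 0.82 [ 0.6144 -0.0039  0.014 ] [0.5369 0.1113 0.1759]
```

arm_command:
  translation:
    - [-2, 2, -1.5]
    - [-4, 4, -3]
    - [-6, 6.4, -4]
    - [-6, 6.4, -4]
    - [-6, 6.4, -4]
  turn: [0, 0, 0, 0, 0]
  hand: [1, 1, 1, 1, 1]

```text
clock: 23.45
eef_pos: [0.583, 0.0486, 0.134]
tool_rot: [0.651, 0.759, -0.0, -0.0]
ft_force: [-1.4, 0.2, -0.6]
grip_width: 0.0001
```

```bash
python3 chk.py c4; python3 ang.py; python3 -c "
import cv2;p=cv2.imread('pics/c4.png');cv2.imwrite('pics/c4c.png',cv2.resize(p[60:310,180:480],None,fx=2.4,fy=2.4))"
```

```text
23.45 [0.583  0.0486 0.134 ] 0.15382170562383843 [-1.4  0.2 -0.6] 0.0001
pcb ((8.756933212280273, -5.25018310546875), (99.69168853759766, 60.31318283081055), 89.06111145019531) [[-20.31493222 -54.1129019 ]
 [ 38.13904851  43.86554269]] 0.019543353953120457
stop [[-5.2645675  44.68346063]
 [24.32369772 69.58171132]]
edge [[ 38.8013642  -76.42847538]
 [ 50.76618622  81.99934295]]
clip_post 0.85 [0.5619 0.1121 0.062 ] [-50.2776139   31.69790695]
catch_pad 0.6 [0.5032 0.1356 0.04  ] [-104.68520978   64.05944581]
23.6 [0.5803 0.0496 0.1333] [0.  0.4 0.5] 0.0002
0.89 [0.56414161 0.11496799] angle 0.11526781131590802 radius 0.13156209517026016
```

View pics/c4c.png

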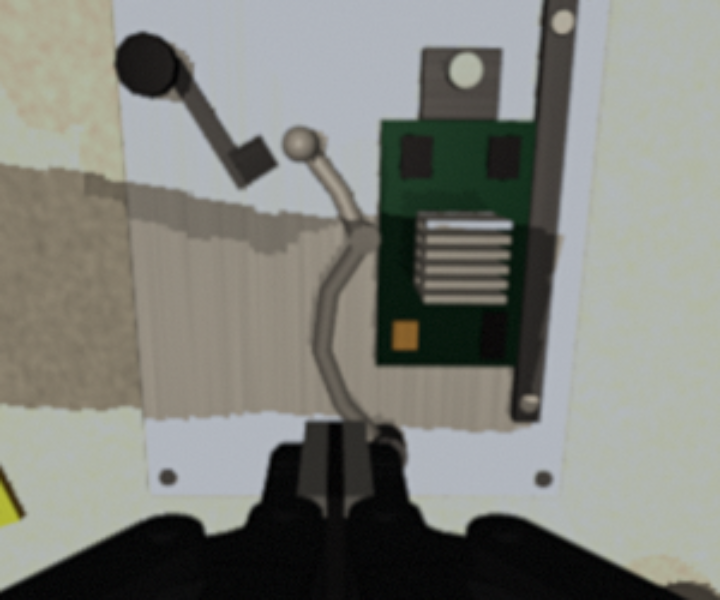

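The arm has swung in and its nose (crop 368,238) presses on the board's near side. The board is snug on both stops, and the robot is clear.

```bash
python3 -c "
from workcell import *
print(job_done())"
```

```text
the job is handed in; nothing more can be done
None
```

I drew the sprung arm back until the catch held it. I then set the finned-heatsink board flat on the stage, snug against the fixed edge and the end stop. After releasing the board I pressed the catch pad, and the arm swung in and clamped it. I handed the job in at about 23.6 s of the 72 s allowed.

**Last checks:**
- **Board position:** the last camera check put the board's near edges within about 1 mm of both the fixed edge and the end stop. It lies parallel to the edge within about 0.02 rad, with its top surface at the right height.
- **Clamp:** I measured the arm angle at about 0.12 to 0.14 rad, and the last picture shows its nose against the board. The nose force itself could not be measured.
- **Forces:** the wrist sensor read about 5 to 7 N while pushing the board onto the edge, the stop and the stage. The press on the pad reached 26 N at its stop.
- **Bystanders:** nothing I did came near them, but I did not measure their positions again afterwards.

**What disagreed:** the visible fingertips ended about 37 mm short of where `tip_reach` put them. My first grasp therefore closed on nothing above the post. After that I used the camera depth for heights.

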